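# Set a grip tube against the sprung gauge, play taken up

## Robot

A 6-joint arm with a two-finger parallel gripper is mounted at the origin on the work surface. World frame = base frame: x ahead of the robot, y to its left, z up, the work surface at z = 0. Lengths are in m, angles in rad, forces in N, time in s.
With the tool pointing down it reaches from about 0.375 to 0.975 m from the base axis. Payload 3.8 kg.
Tool frame: the origin (TCP) lies on the centre line of the jaws, within the pads' length; the fingertips stand 14 mm ahead of it and the grasp point (between the pads) lies 5 mm behind it; x points along the fingers, y is the direction in which the jaws open and shut, and the axes are right-handed (so a half turn about x gives the same grasp; the last joint's range is limited). The gripper opens to 85 mm and grips with 20 to 120 N. Pads are 22 mm wide; open, the fingers measure 114 mm over their backs; the gripper's body (76 mm by 85 mm) begins 54 mm behind the grasp point. The pads swing forward as they close: fully open they stand 13 mm farther back than shut.
Start: joints at [-1.387, 0.264, 1.604, -0, 1.274, -0.037], TCP at [0.148, -0.659, 0.245] pointing down, gripper open.
Joint ranges: [-2.63, 2.63], [-0.94, 2.18], [0.31, 2.57], [-1.31, 4.45], [0, 2.66], [-2.55, 2.55]. Speed limits (rad/s): [2.57, 2.57, 3.14, 3.14, 3.14, 3.14].

## Interface

Orientations are given as a rotation vector (axis times angle).
In Python, from workcell import bot gives the robot as it stands.
- The arm moves only by the shell command python3 -m creep 'ROWS' [FORCE]. ROWS is JSON, a list of rows, each an object with "grip": the finger opening in cm, from 0 to 8.54; "dp": the shift along the tool's x, y, z in cm, a list of three; "rotation": the turn, a rotation vector about the tool's x, y, z in rad, a list of three. A call has 1 to 5 rows; each row is the pose to reach, as a shift and turn from the pose commanded when the call began, along the tool's axes at that moment; what a row does not reach only later rows make up. A row lasts 1/12 s, in which the tool goes at most 41.7 mm and 7.16 degrees, less where a joint would pass 70% of its speed; a pose out of reach is approached as far as the arm can. A call with a gripper value outside its range is refused whole. The fingers move at their own pace and stop on an object; FORCE is the grip in N (left out, the last holds). Time passes only in rows, so rows that repeat a pose let the fingers close. It gives the time, the measured TCP pose, the force and the opening at its end, in the units of the state.
- bot.read_state(): the state, without advancing time (a new reading comes with each control period).
- bot.read_camera(name): name is "scene" or "top" or "wrist"; returns (picture, depth): 400x640x3 uint8, red, green, blue; 400x640 float32, m along the optical axis (not along the pixel's ray), 0 where there is no reading.
- bot.get_calibration(name): a dict with "fx", "fy", "cx", "cy" (pixels), "rvec" (rotation vector, rad) and "tvec" (3), from world to camera coordinates, as OpenCV has them. Camera axes: x right, y down, z forward; pixel columns grow to the right and rows downward; lengths in m; the calibration is good to about 2 mm. The wrist camera is an equidistant fisheye: a pixel r from the principal point sees the ray r / f radians off the axis. A picture is of the moment at which its call begins: read the wrist's pose just before it. get_calibration takes no time and is no camera call; for the wrist camera it gives the pose at the moment of the call.
- bot.finish_job(): hands the job in, once; it reports no verdict.
The state is a dict: "time": time; "q": joint angles; "joint_vel": joint speeds; "joint_torque": joint torques, N m; "tool_pos": TCP position; "tcp_rot": TCP orientation; "wrist_force": force on the tool from outside, world axes, zero at the start; "torque": the same for the moment, N m; "width": opening from 0.0 (shut) to 1.0 (fully open).
Only numpy, scipy, OpenCV 4.12 (cv2) and the standard library are available. Lean on these libraries where they do the work, as an engineer would, in place of code of your own. Each camera call takes 0.05 s, during which the arm holds its last target.

## Task

Draw the setting stage's slide fully back by its tab, then move the knurled grip tube from its cradle into the stage's V rest, between the anvil and the gauge plunger, and let go of it. Then bring the slide forward by its tab, coming up from the back only and never pulling the tab back once the gauge is under load, until it presses the tube on the sprung gauge to its mark, 6 newtons (give or take 2, and never as much as 10), and leave it standing there, the tab's play taken up forward. Do not disturb the other things on the counter.

Things in the scene. Friction and masses are not known exactly. Their poses are not given: they have to be found in the camera images.
- stage: Bench setting stage, fixed: aluminium plate 90 x 330 x 12 mm. Origin: centre of its underside. Own y = the slide's line of travel, +y = forward, from slide to gauge; z up. Along x = 0 from -y to +y: slide with tab and anvil, V rest, sprung gauge. V rest: 120 degrees, open upward, y = -20 to 58 mm, on a ridge at most 21 mm wide; free above the plate 40 mm to either side.
- rest (a point): Where the tube's centre belongs when first laid in the V rest, axis along the stage's y: stage x = 0, y = 22, z = 48 mm. It then clears the drawn-back anvil by 35 mm and the plunger by 8 to 24 mm.
- slide (a joint): Travel of the slide, m: 0 = fully back (hard stop), 0.070 = fully forward. Grey block 56 x 46 x 46 mm, top 60 mm above the counter, two 9 mm lugs on it. It rubs: about 11 N moves it, the same all the way, and it stays where it is left. It starts forward, anvil over the V rest.
- anvil (a point): Centre of the anvil's face, a 18 mm steel disc looking to +y at the tube axis' height; on the slide: stage y = -45 mm + slide travel.
- handle (a joint): Play of the tab in the slide, m: -0.004 (on the back lug, drives the slide back) to +0.004 (on the forward lug, drives it forward). Within these 8 mm of lost motion the tab moves at about 0.5 N and the slide not at all.
- tab (a point): Middle of the slide's tab: upright black plate, 14 mm thick along the stage's y, 28 mm wide along its x, 67 to 113 mm above the counter; the point is 96 mm up, at stage y = -115 mm + slide travel + play. Lugs stand up to 69 mm. Can be pinched from above by its thickness.
- gauge: Sprung gauge, origin = the stage's. Block at stage y = 111 to 161 mm, 48 wide, 82 high; sleeve with side plates 52 wide, 65 high before it. Plunger tip looks to -y, free at stage y = 62 to 78 mm: set differently each time, not reported. It gives 1.5 N per mm, no preload: mark (6 N) at 4 mm, its brass cross-bar then level with the sleeve's dark index blocks; 12 mm at most.
- tube: Knurled aluminium grip tube: 24 mm across, 64 long, 40 to 90 g, loose. Origin at its centre, own y along its length; either end may face the gauge. Starts lying in the cradle, axis 40 mm above the counter. In the V rest it slides under 0.3 to 1 N.
- cradle: Fixed V cradle: base 60 x 76 x 6 mm, V of 52 mm length along its own y on a ridge at most 21 mm wide. Origin: centre of its underside.
- ink_a: Loose ink bottle with a pointed nozzle, 32 mm across, 98 high; to be left alone. Origin: centre of its underside.
- ink_b: Loose ink bottle with a pointed nozzle, 32 mm across, 98 high; to be left alone. Origin: centre of its underside.
- ink_c: Loose ink bottle with a pointed nozzle, 32 mm across, 98 high; to be left alone. Origin: centre of its underside.
- jar: Loose closed glass jar 60 mm across, 70 high; to be left alone. Origin: centre of its underside.
- cup: Loose plastic cup 60 mm across, 55 high; to be left alone. Origin: centre of its underside.
- collar: Loose steel ring 35 mm across, 16 high; to be left alone. Origin: centre of its underside.
- spare: Short spare metal barrel, 25 mm across, 40 high, standing in a low steel tray; to be left alone. Origin: centre of its underside.
There are look-alikes about, which are no part of the job. What is shaped like the tube but green is not meant.

How it is judged:
By the outcome, as a careful person would: the job done as asked, in the order asked, and still so for the second after the job is handed in, with the robot touching nothing.
It also fails if it takes over 72 s, if anything falls off the work surface, if the arm or the gripper's body presses on something with over 40 N, if the wrist force passes 120 N, or if a joint passes its speed limit or range.

## Working session

There is one attempt and no reset: what is moved stays moved. The work goes in short steps, Python scripts to look and compute and a shell command to move; the robot and the scene stay as the last step left them, time stands still between calls to the robot, and variables do not carry over. Pictures are saved under pics/ and viewed, and the job is handed in when it is done.

```bash
ls -la; mkdir -p pics
python3 - <<'E'
from workcell import bot
import cv2,numpy as np
s=bot.read_state();print(s)
for n in ["scene","top","wrist"]:
    c=bot.get_calibration(n);print(n,c)
    im,d=bot.read_camera(n)
    cv2.imwrite(f"pics/{n}0.png",im[:,:,::-1]);np.savez(f"pics/{n}0.npz",im=im,d=d,**{k:np.array(v) for k,v in c.items() if not isinstance(v,str)})
E
```

```text
total 12
drwxr-xr-x  3 agent agent 4096 Dec  6 21:09 .
drwxr-xr-x 23 root  root  4096 Dec  6 21:09 ..
drwxr-xr-x  2 agent agent 4096 Dec  6 21:09 pics
{'time': 0.0, 'q': array([-1.38690143e+00,  2.64775715e-01,  1.60535801e+00, -2.10678506e-06,
        1.27370664e+00, -3.69236153e-02]), 'joint_vel': array([ 0.00165548, -0.00023809,  0.00251378, -0.00048591,  0.00174911,
        0.00013625]), 'joint_torque': array([ 1.90174155e-04, -5.15109909e+01, -3.67308676e+01, -8.20606874e-05,
        1.29265510e-02, -7.52457403e-07]), 'tool_pos': array([ 0.14769911, -0.65793122,  0.24395543]), 'tcp_rot': array([ 2.10549989,  0.23581058, -2.10585376]), 'wrist_force': array([-0.07405105,  0.26379355, -0.2456808 ]), 'torque': array([ 0.01991065, -0.07426453, -0.01396211]), 'width': 1.0024418269403867}
scene {'fx': 484.3309180283251, 'fy': 484.3309180283251, 'cx': 316.0960096662198, 'cy': 200.98526348240395, 'rvec': array([ 1.92629526,  0.97744502, -0.58144651]), 'tvec': array([-0.30822775, -0.15069541,  1.56526412])}
top {'fx': 480.94192886519147, 'fy': 480.94192886519147, 'cx': 320.02412083542765, 'cy': 197.26448135694685, 'rvec': array([ 2.18295507, -2.1437781 ,  0.12405114]), 'tvec': array([-0.03732987,  0.59177956,  1.09217401])}
wrist {'fx': 309.70691628693146, 'fy': 309.70691628693146, 'cx': 317.7533069321829, 'cy': 193.95253307887683, 'rvec': array([-2.24488775,  1.79722977,  0.29594177]), 'tvec': array([-0.6742229 , -0.04052236,  0.37973751])}
```

View pics/top0.png

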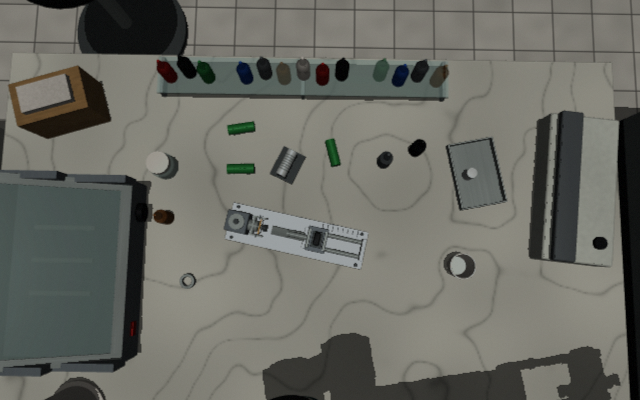

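View pics/scene0.png

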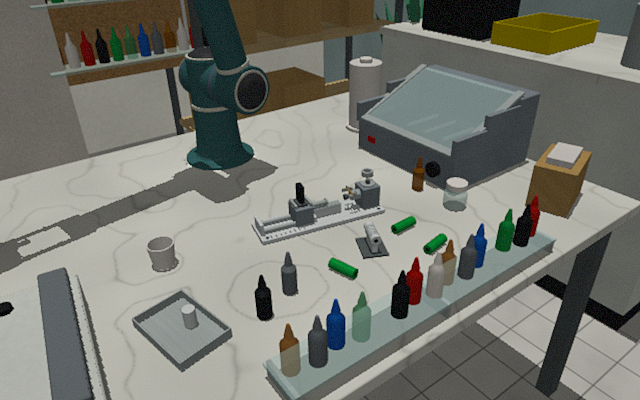

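View pics/wrist0.png

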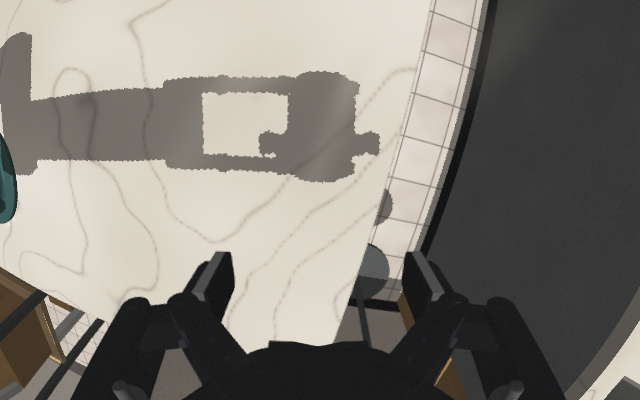

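The top view shows the stage plate spanning px (225,203)–(367,268), with the gauge at the left (238,222) and the slide and tab near (316,238). The cradle with the grey tube is at (288,164); the green look-alikes are at (241,128), (241,168) and (333,152).

```bash
cat > h.py <<'E'
import numpy as np,cv2
from scipy.spatial.transform import Rotation as R
def load(f):
    return np.load(f)
def ray(c,u,v,fish=False):
    x=np.array([(u-c['cx'])/c['fx'],(v-c['cy'])/c['fy']],float)
    if fish:
        r=np.hypot(*x); s=np.sin(r)/r if r>1e-9 else 1; d=np.array([x[0]*s,x[1]*s,np.cos(r)])
    else: d=np.array([x[0],x[1],1.])
    Rm=R.from_rotvec(c['rvec']).as_matrix()
    return -Rm.T@c['tvec'], Rm.T@d
def onz(c,u,v,z,fish=False):
    o,d=ray(c,u,v,fish); return o+d*(z-o[2])/d[2]
def px(c,p,fish=False):
    q=R.from_rotvec(c['rvec']).as_matrix()@np.asarray(p)+c['tvec']
    if fish:
        rr=np.hypot(q[0],q[1]);th=np.arctan2(rr,q[2]);k=th/rr
        return c['cx']+c['fx']*q[0]*k,c['cy']+c['fy']*q[1]*k
    return c['cx']+c['fx']*q[0]/q[2],c['cy']+c['fy']*q[1]/q[2]
E
python3 - <<'E'
from h import *
c=load('pics/top0.npz');im=c['im'][:,:,::-1]
cr=im[110:280,210:380];cv2.imwrite('pics/topcrop.png',cv2.resize(cr,None,fx=4.4,fy=3.5,interpolation=cv2.INTER_CUBIC)[:600,:])
s=load('pics/scene0.npz');cr=s['im'][160:270,240:440,::-1];cv2.imwrite('pics/scenecrop.png',cv2.resize(cr,None,fx=4,fy=4,interpolation=cv2.INTER_CUBIC))
for u,v in [(238,222),(316,238),(288,164),(188,281),(459,265),(163,216),(385,160)]:
    p=onz(c,u,v,0); d=c['d'][v,u]; o,r=ray(c,u,v); print(u,v,p.round(3),(o+r*d).round(3))
E
```

```text
238 222 [0.533 0.169 0.   ] [0.528 0.155 0.083]
316 238 [ 0.498 -0.019  0.   ] [ 0.495 -0.02   0.113]
288 164 [0.676 0.053 0.   ] [0.667 0.049 0.05 ]
188 281 [0.391 0.282 0.   ] [0.392 0.281 0.004]
459 265 [ 0.44  -0.359  0.   ] [ 0.44  -0.358  0.004]
163 216 [0.544 0.349 0.   ] [0.54  0.328 0.064]
385 160 [ 0.69  -0.183  0.   ] [ 0.677 -0.174  0.069]
```

View pics/topcrop.png

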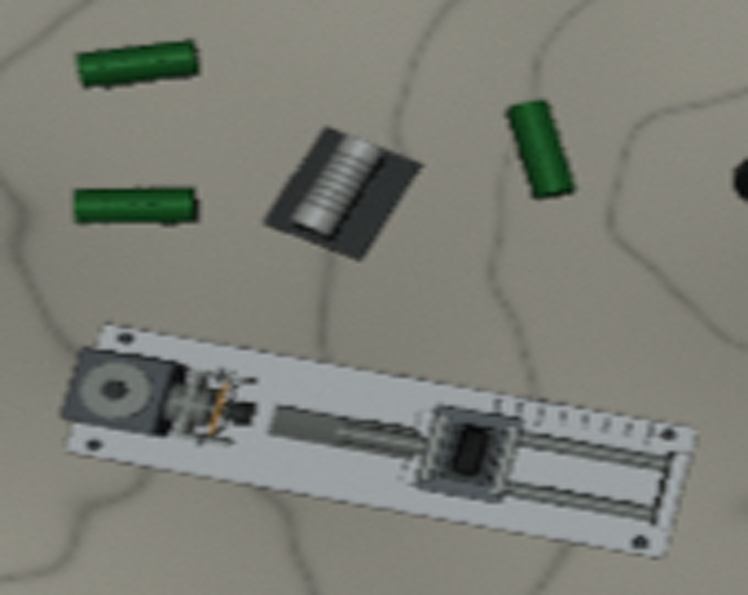

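View pics/scenecrop.png

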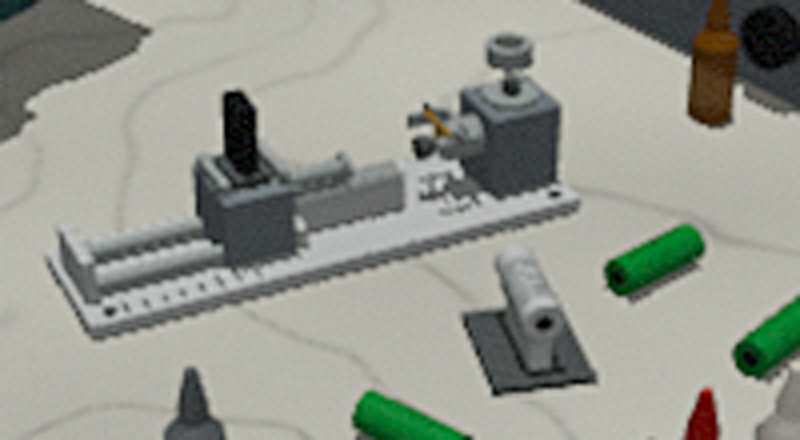

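Run:
```python
from h import *
c=load('pics/top0.npz');im=c['im'];d=c['d'].astype(float)
hsv=cv2.cvtColor(im,cv2.COLOR_RGB2HSV)
print(im[248,290],im[230,290],im[255,280], im[215,200])
# world pts
Rm=R.from_rotvec(c['rvec']).as_matrix()
U,V=np.meshgrid(np.arange(640),np.arange(400))
P=np.dstack([(U-c['cx'])/c['fx'],(V-c['cy'])/c['fy'],np.ones_like(U)])*d[...,None]
W=(P-c['tvec'])@Rm
np.save('pics/W0.npy',W)
reg=np.zeros(d.shape,bool);reg[195:275,218:375]=1
i=im.astype(int)
m=(reg&(i[...,2]>=i[...,0]-3)&(i.sum(2)>300)&(W[...,2]<.03)).astype(np.uint8)
n,l,st,ce=cv2.connectedComponentsWithStats(m);k=1+np.argmax(st[1:,4]);m=(l==k)
cv2.imwrite('pics/m.png',m.astype(np.uint8)*255)
pts=np.array([onz(c,u,v,.012)[:2] for v,u in zip(*np.nonzero(m))],np.float32)
r=cv2.minAreaRect(pts);print(r,cv2.boxPoints(r), 'plate z',np.median(W[m][:,2]))
print('counter z',np.median(W[100:120,280:300,2]))
# tube
i2=hsv[...,1]
reg=np.zeros(d.shape,bool);reg[140:190,265:310]=1
t=reg&(W[...,2]>.035)&(W[...,2]<.06)
p=W[t];print('tube n',t.sum(),p.mean(0),p[:,2].max())
r=cv2.minAreaRect(p[:,:2].astype(np.float32));print(r,cv2.boxPoints(r))
# bright mask at axis plane
ys,xs=np.nonzero(t)
cr=cv2.minAreaRect(np.array([onz(c,u,v,.046)[:2] for v,u in zip(ys,xs)],np.float32));print('ray',cr)
reg=np.zeros(d.shape,bool);reg[140:190,265:310]=1
k=reg&(i.sum(2)<200)
# tab
reg=np.zeros(d.shape,bool);reg[215:260,295:340]=1
t=reg&(W[...,2]>.1);print('tab',t.sum(),cv2.minAreaRect(W[t][:,:2].astype(np.float32)),W[t].mean(0))
t=reg&(W[...,2]>.053)&(W[...,2]<.068);print('slide',t.sum(),cv2.minAreaRect(W[t][:,:2].astype(np.float32)),W[t].mean(0))
```

```text
[154 159 161] [68 72 69] [126 125 116] [130 128 118]
((0.503751277923584, 0.02834208309650421), (0.32989251613616943, 0.08990044891834259), 78.4400863647461) [[ 0.42665884 -0.12425067]
 [ 0.5147357  -0.14226605]
 [ 0.5808437   0.18093483]
 [ 0.49276686  0.19895022]] plate z 0.012272923109163334
counter z -6.853823739164475e-05
tube n 289 [0.66984759 0.05288104 0.04942186] 0.059868136361947606
((0.6708216071128845, 0.053550250828266144), (0.024285633116960526, 0.06474635004997253), 63.2677116394043) [[0.6364464  0.05726746]
 [0.6942726  0.0281431 ]
 [0.7051968  0.04983304]
 [0.64737064 0.07895739]]
ray ((0.6707736253738403, 0.05327301844954491), (0.024123540148139, 0.06553395837545395), 65.11099243164062)
tab 92 ((0.48593592643737793, -0.02093479409813881), (0.015360741876065731, 0.0408780500292778), 84.38563537597656) [ 0.49061163 -0.02192784  0.20300266]
slide 326 ((0.49623382091522217, -0.00712813064455986), (0.07373331487178802, 0.055940769612789154), 78.58858489990234) [ 0.49325434 -0.01573339  0.06091176]
```

```bash
cat >> h.py <<'E'
C=np.array([0.5038,0.0283]);FY=np.array([0.2003,0.9797]);FX=np.array([0.9797,-0.2003])
def st(x,y): return C+FX*x+FY*y
def inst(p): q=np.asarray(p)[:2]-C; return np.array([q@FX,q@FY])*1000
def plan(goal,yaw,s=None):
    """goal TCP xyz, yaw deg of tool y in world; prints dp in cm, rotation"""
    from workcell import bot
    s=s or bot.read_state()
    R0=R.from_rotvec(s['tcp_rot']).as_matrix();p=s['tool_pos']
    a=np.deg2rad(yaw);x=np.array([0,0,-1.]);y=np.array([np.cos(a),np.sin(a),0]);G=np.column_stack([x,y,np.cross(x,y)])
    cy=np.degrees(np.arctan2(R0[1,1],R0[0,1]))
    print('now',p.round(4),'yaw',cy.round(2),'q',s['q'].round(3),'t',s['time'],'F',s['wrist_force'].round(2),'w',round(s['width']*8.5,3))
    print('dp cm',(R0.T@(np.array(goal)-p)*100).round(2),'rot',R.from_matrix(R0.T@G).as_rotvec().round(4))
    print('tool axes\n',R0.round(3))
E
python3 - <<'E'
from h import *
W=np.load('pics/W0.npy');
reg=np.zeros(W.shape[:2],bool);reg[215:260,295:340]=1
t=reg&(W[...,2]>.1)&(W[...,2]<.125);r=cv2.minAreaRect(W[t][:,:2].astype(np.float32));print('tab',t.sum(),r,inst(W[t].mean(0)),W[t].mean(0))
c=load('pics/top0.npz');im=c['im'].astype(int)
b=reg&(im.sum(2)<110)
n,l,s,ce=cv2.connectedComponentsWithStats(b.astype(np.uint8));print(s,[inst(onz(c,*x,.113)) for x in ce])
tab=st(0,-.049)
plan([*tab,.2],78.44); plan([*tab,.2],78.44-180)
E
```

```text
tab 84 ((0.49310728907585144, -0.021383237093687057), (0.013859692960977554, 0.02746938355267048), 78.45085906982422) [ -0.54444509 -50.92433556] [ 0.49306573 -0.0214849   0.1125992 ]
[[     0      0    640    400 255903]
 [   313    231      9     15     96]
 [   321    246      1      1      1]] [array([ 83.90710916, -37.813996  ]), array([  0.9879006 , -49.71411944]), array([-13.56824094, -62.89130446])]
now [ 0.1477 -0.658   0.2442] yaw -77.35 q [-1.387  0.265  1.605  0.     1.274 -0.037] t 0.15 F [-0.72  0.23  0.85] w 8.468
dp cm [  4.52 -54.69 -47.77] rot [-2.719e+00 -2.500e-03  4.000e-04]
tool axes
 [[-0.     0.219 -0.976]
 [ 0.002 -0.976 -0.219]
 [-1.    -0.002 -0.   ]]
now [ 0.1477 -0.658   0.2442] yaw -77.35 q [-1.387  0.265  1.605  0.     1.274 -0.037] t 0.15 F [-0.72  0.23  0.85] w 8.468
dp cm [  4.52 -54.69 -47.77] rot [4.226e-01 3.000e-04 1.800e-03]
tool axes
 [[-0.     0.219 -0.976]
 [ 0.002 -0.976 -0.219]
 [-1.    -0.002 -0.   ]]
```

```bash
python3 -m creep '[{"grip":8.5,"dp":[0,-4,-3.5],"rotation":[0.1,0,0]},{"grip":7,"dp":[0,-7.1,-6.2],"rotation":[0.2,0,0]},{"grip":5,"dp":[0,-10.2,-8.9],"rotation":[0.3,0,0]},{"grip":5,"dp":[0,-13.2,-11.6],"rotation":[0.42,0,0]},{"grip":5,"dp":[0,-16.3,-14.3],"rotation":[0.4226,0,0]}]' 60
python3 - <<'E'
from h import *
plan([*st(0,-.0505),.2],-101.56)
E
```

```text
time: 0.57
tool_pos: [0.248, -0.4738, 0.2447]
tcp_rot: [-2.111, 0.219, 2.112]
wrist_force: [0.3, 0.9, -0.7]
width: 0.582
now [ 0.248  -0.4738  0.2447] yaw -101.9 q [-1.135e+00 -1.000e-03  1.903e+00  0.000e+00  1.240e+00  6.430e-01] t 0.5667 F [ 0.33  0.87 -0.68] w 4.95
dp cm [  4.5  -49.35 -14.71] rot [-0.0059  0.0003  0.0008]
tool axes
 [[-0.    -0.206 -0.979]
 [ 0.001 -0.979  0.206]
 [-1.    -0.001  0.   ]]
```

```bash
python3 -m creep '[{"grip":5,"dp":[0,-3.9,-1.2],"rotation":[0,0,0]},{"grip":5,"dp":[0,-7.8,-2.4],"rotation":[0,0,0]},{"grip":5,"dp":[0,-11.7,-3.6],"rotation":[0,0,0]},{"grip":5,"dp":[0,-15.6,-4.8],"rotation":[0,0,0]},{"grip":5,"dp":[0,-19.5,-6],"rotation":[0,0,0]}]' && python3 -m creep '[{"grip":5,"dp":[0,-3.9,-1.2],"rotation":[0,0,0]},{"grip":5,"dp":[0,-7.8,-2.4],"rotation":[0,0,0]},{"grip":5,"dp":[0,-11.7,-3.6],"rotation":[0,0,0]},{"grip":5,"dp":[0,-15.6,-4.8],"rotation":[0,0,0]},{"grip":5,"dp":[0,-19.5,-6],"rotation":[0,0,0]}]'
python3 - <<'E'
from h import *
plan([*st(0,-.0505),.2],-101.56)
E
```

```text
time: 0.98
tool_pos: [0.3457, -0.2947, 0.2451]
tcp_rot: [-2.115, 0.215, 2.115]
wrist_force: [1.2, 0.5, -0.1]
width: 0.582
time: 1.4
tool_pos: [0.4436, -0.1157, 0.2453]
tcp_rot: [-2.116, 0.214, 2.115]
wrist_force: [0.6, -1.1, 0.1]
width: 0.59
now [ 0.4436 -0.1157  0.2453] yaw -101.56 q [-0.309 -0.156  2.045 -0.     1.252  1.463] t 1.4 F [ 0.65 -1.06  0.15] w 5.017
dp cm [  4.53 -10.26  -3.01] rot [-0.     -0.0004 -0.0001]
tool axes
 [[ 0.   -0.2  -0.98]
 [-0.   -0.98  0.2 ]
 [-1.    0.   -0.  ]]
```

```bash
python3 -m creep '[{"grip":5,"dp":[0,-3.5,-1],"rotation":[0,0,0]},{"grip":5,"dp":[1.5,-7,-2],"rotation":[0,0,0]},{"grip":5,"dp":[2.5,-9.6,-2.8],"rotation":[0,0,0]},{"grip":5,"dp":[2.5,-9.6,-2.8],"rotation":[0,0,0]},{"grip":5,"dp":[2.5,-9.6,-2.8],"rotation":[0,0,0]}]'
python3 - <<'E'
from h import *
from workcell import bot
plan([*st(0,-.0505),.091],-101.56)
c=bot.get_calibration('wrist');im,d=bot.read_camera('wrist')
cv2.imwrite('pics/w1.png',im[:,:,::-1])
for p in [(0,-.0505,.113),(0,.022,.048),(0,-.119,.06),(.045,.165,.012),(-.045,.165,.012)]:
    print(p,np.round(px(c,[*st(p[0],p[1]),p[2]],True)))
E
```

```text
time: 1.82
tool_pos: [0.4894, -0.028, 0.2191]
tcp_rot: [-2.114, 0.211, 2.12]
wrist_force: [-0.5, -0.0, 0.3]
width: 0.584
now [ 0.4894 -0.028   0.2191] yaw -101.37 q [-0.108 -0.069  2.017 -0.     1.196  1.662] t 1.8167 F [-0.55 -0.03  0.32] w 4.968
dp cm [12.81 -0.76 -0.31] rot [ 0.0033  0.0027 -0.0006]
tool axes
 [[-0.003 -0.197 -0.98 ]
 [-0.    -0.98   0.197]
 [-1.     0.001  0.003]]
(0, -0.0505, 0.113) [308. 195.]
(0, 0.022, 0.048) [239. 174.]
(0, -0.119, 0.06) [380. 177.]
(0.045, 0.165, 0.012) [135. 133.]
(-0.045, 0.165, 0.012) [144. 202.]
```

View pics/w1.png

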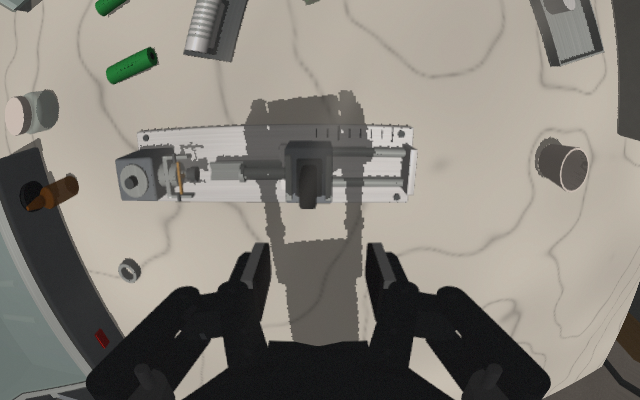

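The wrist view shows the tab top near (308,196), matching the predicted (308,195). The gauge is at the left (140,175) and the plate spans (138–413, 125–203).

```bash
python3 -m creep '[{"grip":5,"dp":[3,-0.7,-0.3],"rotation":[0.003,0.002,0]},{"grip":5,"dp":[6.5,-0.7,-0.3],"rotation":[0.003,0.002,0]},{"grip":5,"dp":[9,-0.7,-0.3],"rotation":[0.003,0.002,0]},{"grip":5,"dp":[9,-0.7,-0.3],"rotation":[0.003,0.002,0]},{"grip":5,"dp":[9,-0.7,-0.3],"rotation":[0.003,0.002,0]}]'
python3 - <<'E'
from h import *
from workcell import bot
plan([*st(0,-.0505),.091],-101.56)
c=bot.get_calibration('wrist');im,d=bot.read_camera('wrist')
cv2.imwrite('pics/w2.png',im[:,:,::-1])
E
```

```text
time: 2.28
tool_pos: [0.4928, -0.0241, 0.1295]
tcp_rot: [-2.111, 0.22, 2.114]
wrist_force: [0.0, -0.3, 1.0]
width: 0.584
now [ 0.4928 -0.0241  0.1295] yaw -101.84 q [-9.900e-02  2.600e-02  2.102e+00 -1.000e-03  1.015e+00  1.679e+00] t 2.2833 F [ 0.04 -0.31  0.98] w 4.961
dp cm [ 3.85 -0.31 -0.03] rot [-0.0049  0.0012 -0.0006]
tool axes
 [[-0.001 -0.205 -0.979]
 [-0.    -0.979  0.205]
 [-1.     0.001  0.001]]
```

View pics/w2.png

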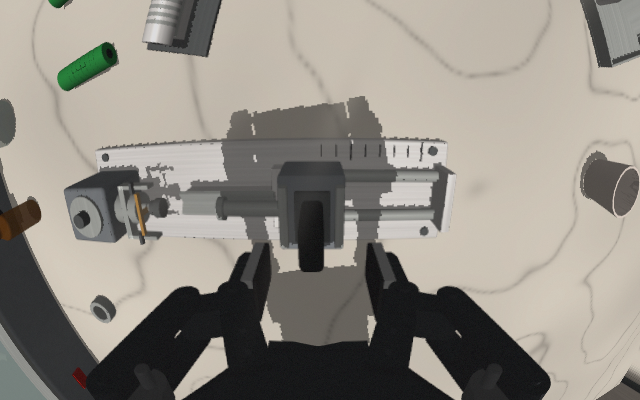

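The tab sits between the pads at (311,237), and the pads' middle is at about 318. I'll go down and pinch.

```bash
python3 -m creep '[{"grip":5,"dp":[2,-0.2,-0.1],"rotation":[-0.005,0.001,0]},{"grip":5,"dp":[3.8,-0.3,-0.1],"rotation":[-0.005,0.001,0]},{"grip":5,"dp":[3.8,-0.3,-0.1],"rotation":[-0.005,0.001,0]},{"grip":5,"dp":[3.8,-0.3,-0.1],"rotation":[-0.005,0.001,0]},{"grip":5,"dp":[3.8,-0.3,-0.1],"rotation":[-0.005,0.001,0]}]'; python3 -m creep '[{"grip":3,"dp":[0,0,0],"rotation":[0,0,0]},{"grip":2,"dp":[0,0,0],"rotation":[0,0,0]},{"grip":1.0,"dp":[0,0,0],"rotation":[0,0,0]},{"grip":1,"dp":[0,0,0],"rotation":[0,0,0]},{"grip":1,"dp":[0,0,0],"rotation":[0,0,0]}]' 40;  python3 - <<'E'
from h import *
from workcell import bot
plan([*st(0,-.0505),.091],-101.56);print(inst(bot.read_state()['tool_pos']))
c=bot.get_calibration('wrist');im,d=bot.read_camera('wrist')
cv2.imwrite('pics/w3.png',im[:,:,::-1])
E
```

```text
time: 2.75
tool_pos: [0.4977, -0.0208, 0.0946]
tcp_rot: [-2.123, 0.213, 2.109]
wrist_force: [0.2, 0.3, 0.3]
width: 0.584
time: 3.17
tool_pos: [0.4968, -0.0204, 0.0935]
tcp_rot: [-2.121, 0.213, 2.111]
wrist_force: [-1.7, -0.5, 6.6]
width: 0.154
now [ 0.4968 -0.0204  0.0935] yaw -101.45 q [-9.100e-02  7.600e-02  2.126e+00 -1.000e-03  9.350e-01  1.680e+00] t 3.1667 F [-1.71 -0.52  6.59] w 1.311
dp cm [0.25 0.14 0.3 ] rot [ 0.0019 -0.0048  0.0001]
tool axes
 [[ 0.005 -0.199 -0.98 ]
 [-0.001 -0.98   0.199]
 [-1.    -0.    -0.005]]
[  2.94153913 -49.11790433]
```

View pics/w3.png

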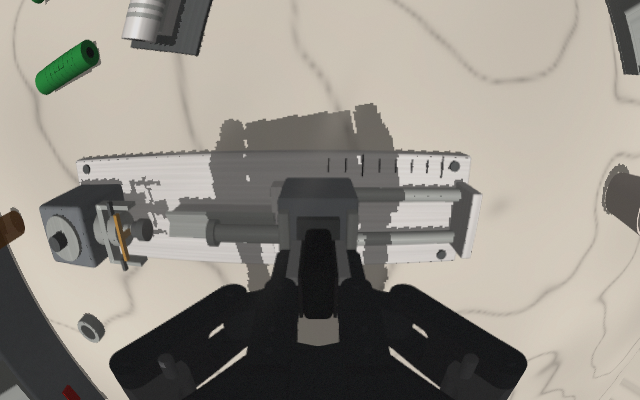

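The pinch holds at 13 mm, with the tab between the pads at (318,275). Now I'll draw it back.

```bash
python3 -m creep '[{"grip":1,"dp":[0,0.6,0],"rotation":[0,0,0]},{"grip":1,"dp":[0,1.4,0],"rotation":[0,0,0]},{"grip":1,"dp":[0,2.3,0],"rotation":[0,0,0]},{"grip":1,"dp":[0,3.2,0],"rotation":[0,0,0]},{"grip":1,"dp":[0,4,0],"rotation":[0,0,0]}]' 60; python3 -m creep '[{"grip":1,"dp":[0,0.7,0],"rotation":[0,0,0]},{"grip":1,"dp":[0,1.3,0],"rotation":[0,0,0]},{"grip":1,"dp":[0,1.8,0],"rotation":[0,0,0]},{"grip":1,"dp":[0,2.2,0],"rotation":[0,0,0]},{"grip":1,"dp":[0,2.4,0],"rotation":[0,0,0]}]';  python3 - <<'E'
from h import *
from workcell import bot
plan([*st(0,-.119),.091],-101.56);s=bot.read_state();print(inst(s['tool_pos']),s['wrist_force'][:2]@FY)
E
```

```text
time: 3.63
tool_pos: [0.4893, -0.057, 0.0935]
tcp_rot: [-2.119, 0.208, 2.108]
wrist_force: [1.8, 12.5, 6.1]
width: 0.156
time: 4.05
tool_pos: [0.4845, -0.0809, 0.0935]
tcp_rot: [-2.119, 0.209, 2.108]
wrist_force: [0.4, 11.7, 6.9]
width: 0.153
now [ 0.4845 -0.0809  0.0935] yaw -101.54 q [-0.219  0.064  2.138  0.006  0.935  1.549] t 4.05 F [ 0.45 11.68  6.92] w 1.3
dp cm [0.25 0.82 0.29] rot [ 0.0003 -0.0044  0.0048]
tool axes
 [[ 0.005 -0.2   -0.98 ]
 [ 0.004 -0.98   0.2  ]
 [-1.    -0.005 -0.004]]
[   2.91103093 -110.83182189] 11.530493666993527
```

```bash
python3 -m creep '[{"grip":1,"dp":[0,0.2,0],"rotation":[0,0,0]},{"grip":1,"dp":[0,0.4,0],"rotation":[0,0,0]},{"grip":1,"dp":[0,0.55,0],"rotation":[0,0,0]},{"grip":1,"dp":[0,0.7,0],"rotation":[0,0,0]},{"grip":1,"dp":[0,0.75,0],"rotation":[0,0,0]}]';  python3 - <<'E'
from h import *
from workcell import bot
s=bot.read_state();print(inst(s['tool_pos']),s['wrist_force'][:2]@FY)
E
python3 -m creep '[{"grip":1,"dp":[0,0.1,0],"rotation":[0,0,0]},{"grip":1,"dp":[0,0.2,0],"rotation":[0,0,0]},{"grip":1,"dp":[0,0.2,0],"rotation":[0,0,0]}]'
python3 - <<'E'
from h import *
from workcell import bot
s=bot.read_state();print(inst(s['tool_pos']),s['wrist_force'][:2]@FY)
E
```

```text
time: 4.47
tool_pos: [0.483, -0.088, 0.0935]
tcp_rot: [-2.119, 0.209, 2.108]
wrist_force: [0.7, 11.9, 6.9]
width: 0.151
[   2.91802595 -118.1173017 ] 11.74067905799509
time: 4.72
tool_pos: [0.4827, -0.0894, 0.0935]
tcp_rot: [-2.118, 0.208, 2.108]
wrist_force: [1.3, 13.1, 8.1]
width: 0.158
[   2.90103179 -119.51927056] 13.12975732065967
```

```bash
python3 -m creep '[{"grip":1,"dp":[0,0.1,0],"rotation":[0,0,0]},{"grip":1,"dp":[0,0.2,0],"rotation":[0,0,0]},{"grip":1,"dp":[0,0.25,0],"rotation":[0,0,0]}]'
python3 - <<'E'
from h import *
from workcell import bot
s=bot.read_state();print(inst(s['tool_pos']),s['wrist_force'][:2]@FY)
E
```

```text
time: 4.97
tool_pos: [0.4827, -0.0896, 0.0935]
tcp_rot: [-2.116, 0.205, 2.105]
wrist_force: [3.2, 24.4, 7.2]
width: 0.154
[   2.91303957 -119.78479618] 24.59417347485353
```

Hard stop reached: the force jumped from 12 to 24 N at TCP stage y −119.8. Next I'll release, rise and go over the tube.

```bash
python3 -m creep '[{"grip":1.5,"dp":[0,-0.2,0],"rotation":[0,0,0]},{"grip":3,"dp":[0,-0.2,0],"rotation":[0,0,0]},{"grip":4,"dp":[0,-0.2,0],"rotation":[0,0,0]},{"grip":5,"dp":[-2,-0.2,0],"rotation":[0,0,0]},{"grip":5,"dp":[-6,-0.2,0],"rotation":[0,0,0]}]'
python3 - <<'E'
from h import *
plan([.6703,.0534,.20],-116)
E
```

```text
time: 5.38
tool_pos: [0.4763, -0.092, 0.1473]
tcp_rot: [-2.106, 0.211, 2.126]
wrist_force: [0.2, -1.4, -0.5]
width: 0.587
now [ 0.4763 -0.092   0.1473] yaw -101.45 q [-2.420e-01 -6.000e-03  2.097e+00 -1.000e-03  1.060e+00  1.529e+00] t 5.3833 F [ 0.15 -1.39 -0.48] w 4.988
dp cm [ -5.42 -18.1  -16.08] rot [ 0.254   0.0093 -0.0012]
tool axes
 [[-0.009 -0.198 -0.98 ]
 [ 0.002 -0.98   0.198]
 [-1.     0.     0.009]]
```

```bash
python3 -m creep '[{"grip":5,"dp":[-3.5,0,0],"rotation":[0,0,0]},{"grip":5,"dp":[-5.4,-2.2,-1.9],"rotation":[0.07,0.009,0]},{"grip":5,"dp":[-5.4,-5,-4.4],"rotation":[0.15,0.009,0]},{"grip":5,"dp":[-5.4,-7.8,-6.9],"rotation":[0.254,0.009,0]},{"grip":5,"dp":[-5.4,-10.5,-9.4],"rotation":[0.254,0.009,0]}]'
python3 - <<'E'
from h import *
plan([.6703,.0534,.20],-116)
E
```

```text
time: 5.8
tool_pos: [0.5952, -0.0082, 0.2074]
tcp_rot: [-1.98, 0.461, 1.953]
wrist_force: [0.2, -0.8, -0.6]
width: 0.584
now [ 0.5952 -0.0082  0.2074] yaw -116.31 q [-0.054  0.133  1.831 -0.004  1.164  1.978] t 5.8 F [ 0.18 -0.8  -0.6 ] w 4.966
dp cm [ 0.81 -8.85 -3.99] rot [-0.0054 -0.0135  0.0019]
tool axes
 [[ 0.013 -0.443 -0.896]
 [-0.004 -0.896  0.443]
 [-1.    -0.002 -0.014]]
```

```bash
python3 -m creep '[{"grip":5,"dp":[0,-3,-1.3],"rotation":[0,-0.01,0]},{"grip":5,"dp":[0,-6,-2.7],"rotation":[0,-0.0135,0]},{"grip":5,"dp":[0,-7.4,-3.4],"rotation":[0,-0.0135,0]},{"grip":5,"dp":[0,-7.4,-3.4],"rotation":[0,-0.0135,0]},{"grip":5,"dp":[0,-7.4,-3.4],"rotation":[0,-0.0135,0]}]'
python3 - <<'E'
from h import *
from workcell import bot
plan([.6703,.0534,.20],-116)
c=bot.get_calibration('wrist');im,d=bot.read_camera('wrist')
cv2.imwrite('pics/w4.png',im[:,:,::-1]);np.savez('pics/w4.npz',im=im,d=d,**c)
ct,dt=bot.get_calibration('top'),None
im2,d2=bot.read_camera('top');cv2.imwrite('pics/t4.png',cv2.resize(im2[110:280,210:380,::-1],None,fx=3.5,fy=3.5))
E
```

```text
time: 6.22
tool_pos: [0.6568, 0.043, 0.2061]
tcp_rot: [-1.967, 0.453, 1.973]
wrist_force: [-0.8, -1.0, -0.3]
width: 0.586
now [0.6568 0.043  0.2061] yaw -115.95 q [2.700e-02 2.600e-01 1.683e+00 2.000e-03 1.202e+00 2.050e+00] t 6.2167 F [-0.79 -0.97 -0.32] w 4.983
dp cm [ 0.61 -1.52 -0.76] rot [0.0009 0.003  0.0004]
tool axes
 [[-0.003 -0.438 -0.899]
 [ 0.002 -0.899  0.438]
 [-1.    -0.     0.003]]
```

View pics/w4.png

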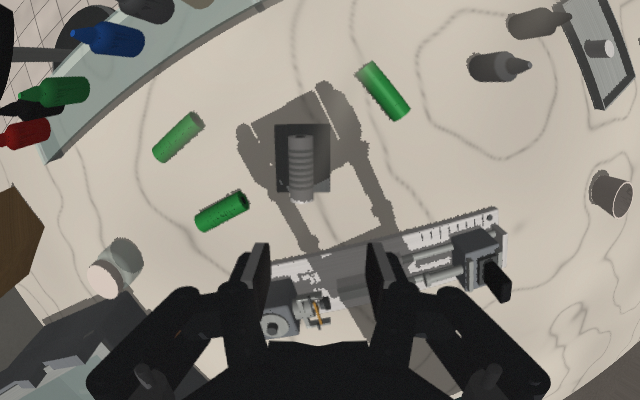

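View pics/t4.png

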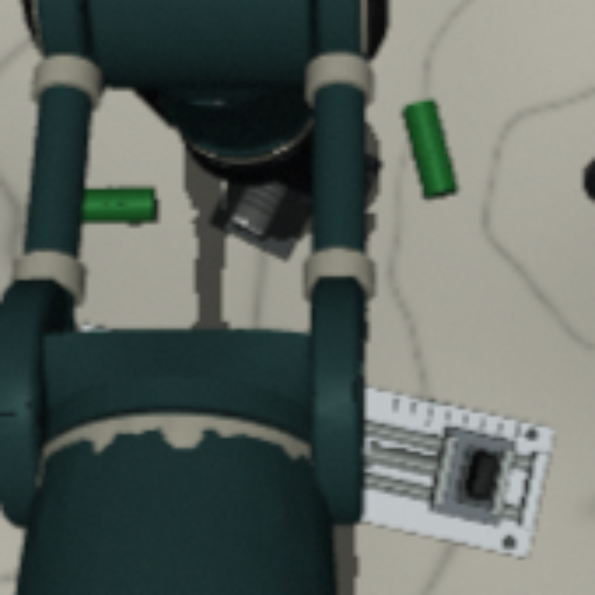

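The wrist view shows the tube in the cradle at (300,168) with its long axis upright in the image, so the jaws are already about square to it. The top view shows the slide at the back end, tab at (485,475).

Run:
```python
from h import *
c=load('pics/w4.npz');d=c['d'];im=c['im'].astype(int)
Rm=R.from_rotvec(c['rvec']).as_matrix()
P=[];Q=[]
for v in range(115,215):
  for u in range(262,345):
    if d[v,u]<=0: continue
    o,r=ray(c,u,v,True); q=Rm@r; w=o+r*d[v,u]/q[2]
    if .036<w[2]<.056 and abs(w[0]-.67)<.05 and abs(w[1]-.053)<.05: P.append(w);Q.append((u,v))
P=np.array(P);print(len(P),P.mean(0),P[:,2].max())
print(cv2.minAreaRect(P[:,:2].astype(np.float32)),cv2.boxPoints(cv2.minAreaRect(P[:,:2].astype(np.float32))))
Q=np.array(Q);print(Q.min(0),Q.max(0))
T=P[P[:,2]>.0495];ev=np.linalg.svd(T[:,:2]-T[:,:2].mean(0))[2][0];print(len(T),T.mean(0),np.degrees(np.arctan2(ev[1],ev[0])))
# cradle base
P=[]
for v in range(105,215):
  for u in range(262,345):
    if d[v,u]<=0: continue
    o,r=ray(c,u,v,True); q=Rm@r; w=o+r*d[v,u]/q[2]
    if .003<w[2]<.05 and im[v,u].sum()<600: P.append(w[:2])
r=cv2.minAreaRect(np.array(P,np.float32));print('cradle',r)
plan([.6703,.0534,.035],-116)
```

```text
1603 [0.67358874 0.05305812 0.04829218] 0.05298402324400553
((0.6726635694503784, 0.054294005036354065), (0.023318273946642876, 0.06501719355583191), 63.801849365234375) [[0.63834727 0.05818437]
 [0.69668543 0.02948079]
 [0.7069799  0.05040364]
 [0.6486417  0.07910722]]
[288 136] [312 203]
691 [0.67274516 0.05387382 0.05046932] 154.17254545302853
cradle ((0.6747992038726807, 0.05336504802107811), (0.05906060338020325, 0.07508828490972519), 64.48345947265625)
now [0.6559 0.0422 0.2064] yaw -116.03 q [2.500e-02 2.580e-01 1.685e+00 2.000e-03 1.202e+00 2.050e+00] t 6.3167 F [ 0.79 -0.44 -0.01] w 4.995
dp cm [17.14 -1.63 -0.86] rot [-0.0005  0.0031  0.0005]
tool axes
 [[-0.003 -0.439 -0.899]
 [ 0.002 -0.899  0.439]
 [-1.    -0.     0.003]]
```

```bash
python3 -m creep '[{"grip":5,"dp":[3,-1,-0.6],"rotation":[0,0.003,0]},{"grip":5,"dp":[6.5,-1.75,-1],"rotation":[0,0.003,0]},{"grip":5,"dp":[10,-1.75,-1],"rotation":[0,0.003,0]},{"grip":5,"dp":[12,-1.75,-1],"rotation":[0,0.003,0]},{"grip":5,"dp":[12,-1.75,-1],"rotation":[0,0.003,0]}]'
python3 - <<'E'
from h import *
from workcell import bot
plan([.672,.054,.035],-116)
c=bot.get_calibration('wrist');im,d=bot.read_camera('wrist')
cv2.imwrite('pics/w5.png',im[:,:,::-1])
E
```

```text
time: 6.73
tool_pos: [0.6676, 0.0533, 0.0806]
tcp_rot: [-1.96, 0.458, 1.979]
wrist_force: [-1.3, -1.5, -1.6]
width: 0.583
now [0.6676 0.0533 0.0806] yaw -116.07 q [4.200e-02 3.980e-01 1.749e+00 1.000e-03 1.005e+00 2.067e+00] t 6.7333 F [-1.33 -1.47 -1.58] w 4.958
dp cm [ 4.56 -0.27 -0.4 ] rot [-0.0012  0.009  -0.0041]
tool axes
 [[-0.01  -0.439 -0.898]
 [ 0.    -0.898  0.439]
 [-1.     0.004  0.009]]
```

View pics/w5.png

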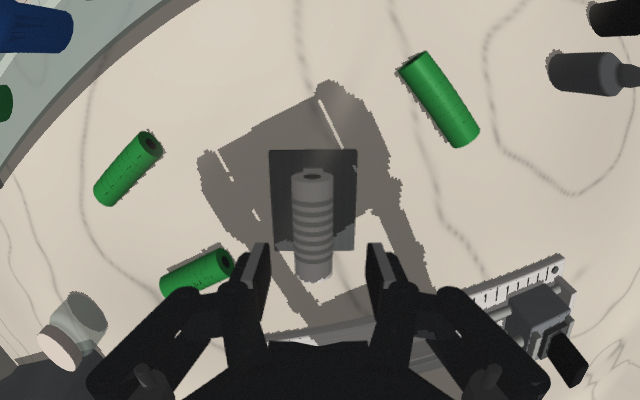

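The tube runs (312,180)–(315,275), and the pads straddle it, centred at (318,260). The green tube at the left is about 11 cm away. I'll descend and grip.

```bash
python3 -m creep '[{"grip":5,"dp":[1,-0.27,-0.35],"rotation":[0,0.008,-0.004]},{"grip":5,"dp":[2.5,-0.27,-0.35],"rotation":[0,0.008,-0.004]},{"grip":5,"dp":[4,-0.27,-0.35],"rotation":[0,0.008,-0.004]},{"grip":5,"dp":[4.5,-0.27,-0.35],"rotation":[0,0.008,-0.004]},{"grip":5,"dp":[4.5,-0.27,-0.35],"rotation":[0,0.008,-0.004]}]'
python3 - <<'E'
from h import *
plan([.672,.054,.035],-116)
E
python3 -m creep '[{"grip":3.5,"dp":[0,0,0],"rotation":[0,0,0]},{"grip":2.8,"dp":[0,0,0],"rotation":[0,0,0]},{"grip":2.0,"dp":[0,0,0],"rotation":[0,0,0]},{"grip":2,"dp":[0,0,0],"rotation":[0,0,0]},{"grip":2,"dp":[0,0,0],"rotation":[0,0,0]}]' 40
python3 - <<'E'
from h import *
plan([.672,.054,.035],-116)
E
```

```text
time: 7.2
tool_pos: [0.6761, 0.0556, 0.0398]
tcp_rot: [-1.975, 0.452, 1.962]
wrist_force: [-0.2, 0.6, -0.2]
width: 0.585
now [0.6761 0.0556 0.0398] yaw -116.0 q [4.500e-02 4.490e-01 1.762e+00 1.000e-03 9.230e-01 2.069e+00] t 7.2 F [-0.17  0.58 -0.21] w 4.974
dp cm [0.48 0.32 0.3 ] rot [-0.0001 -0.0058  0.004 ]
tool axes
 [[ 0.007 -0.438 -0.899]
 [ 0.001 -0.899  0.438]
 [-1.    -0.004 -0.006]]
time: 7.62
tool_pos: [0.677, 0.0531, 0.0434]
tcp_rot: [-1.979, 0.455, 1.961]
wrist_force: [-5.5, -8.2, 4.7]
width: 0.265
now [0.677  0.0531 0.0434] yaw -115.94 q [ 0.043  0.445  1.76  -0.004  0.928  2.069] t 7.6167 F [-5.54 -8.21  4.74] w 2.254
dp cm [0.84 0.14 0.5 ] rot [ 0.001  -0.0089  0.0014]
tool axes
 [[ 0.009 -0.438 -0.899]
 [-0.003 -0.899  0.437]
 [-1.    -0.001 -0.009]]
```

```bash
python3 -m creep '[{"grip":2,"dp":[-0.6,0,0],"rotation":[0,0,0]},{"grip":2,"dp":[-2,0,0],"rotation":[0,0,0]},{"grip":2,"dp":[-5,0,0],"rotation":[0,0,0]},{"grip":2,"dp":[-9,0,0],"rotation":[0,0,0]},{"grip":2,"dp":[-12,0,0],"rotation":[0,0,0]}]' 60
python3 - <<'E'
from h import *
from workcell import bot
plan([*st(0,.022),.15],-11.56)
c=bot.get_calibration('wrist');im,d=bot.read_camera('wrist')
cv2.imwrite('pics/w6.png',im[:,:,::-1]);np.savez('pics/w6.npz',im=im,d=d,**c)
E
```

```text
time: 8.03
tool_pos: [0.6777, 0.0561, 0.1662]
tcp_rot: [-1.981, 0.449, 1.954]
wrist_force: [1.7, 0.5, -0.0]
width: 0.252
now [0.6777 0.0561 0.1662] yaw -115.98 q [4.500e-02 3.200e-01 1.682e+00 1.000e-03 1.125e+00 2.069e+00] t 8.0333 F [ 1.66  0.52 -0.01] w 2.141
dp cm [ 1.37  8.   14.98] rot [-1.8225 -0.0156 -0.0054]
tool axes
 [[ 0.014 -0.438 -0.899]
 [ 0.002 -0.899  0.438]
 [-1.    -0.008 -0.012]]
```

View pics/w6.png

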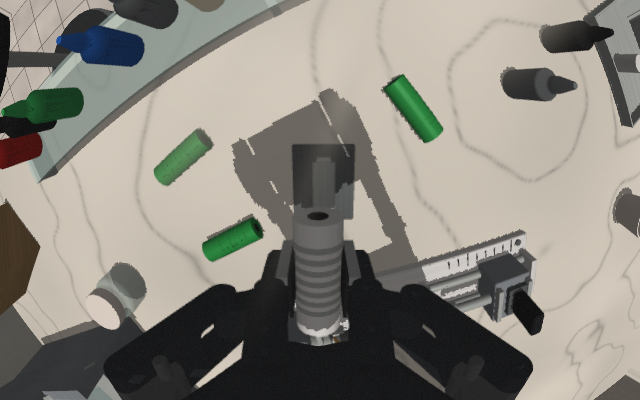

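The tube is held between the pads, running (318,215)–(320,335), and the cradle is empty. Next, measure how it sits in the tool frame.

Run:
```python
from h import *
from workcell import bot
c=load('pics/w6.npz');d=c['d']
s=bot.read_state();Rt=R.from_rotvec(s['tcp_rot']).as_matrix();p=s['tool_pos']
Rm=R.from_rotvec(c['rvec']).as_matrix()
P=[]
for v in range(195,350):
  for u in range(285,352):
    if d[v,u]<=0: continue
    o,r=ray(c,u,v,True); q=Rm@r; w=o+r*d[v,u]/q[2]
    t=Rt.T@(w-p)
    if abs(t[1])<.016 and -.03<t[0]<.03 and abs(t[2])<.06: P.append((*(t*1000),u,v))
P=np.array(P);print(len(P),P[:,:3].min(0),P[:,:3].max(0))
for z in range(-50,50,6):
    k=P[(P[:,2]>=z)&(P[:,2]<z+6)]
    if len(k): print(z,len(k),'x top',np.percentile(k[:,0],5).round(1),'y',np.percentile(k[:,1],[3,97]).round(1),'v',k[:,4].min(),k[:,4].max())
```

```text
7228 [-29.88535552 -13.8543266  -24.4929886 ] [25.67166419 15.99323558 41.28122837]
-26 1164 x top 1.2 y [-7.7 13.1] v 207.0 234.0
-20 608 x top 0.6 y [-8.1 13.5] v 226.0 247.0
-14 633 x top -0.5 y [-8.8 14.7] v 237.0 300.0
-8 1258 x top -14.6 y [-12.2  15.6] v 240.0 300.0
-2 750 x top -18.8 y [-10.1  15.2] v 262.0 312.0
4 704 x top -21.1 y [-10.3  15.1] v 272.0 324.0
10 586 x top -22.7 y [-10.2  14.9] v 282.0 337.0
16 412 x top -0.2 y [-7.9 13.3] v 291.0 310.0
22 397 x top -0.1 y [-8.1 13.6] v 299.0 320.0
28 363 x top -0.1 y [-8.4 13.2] v 309.0 328.0
34 344 x top -0.2 y [-8.1 13.4] v 315.0 335.0
40 9 x top 1.0 y [-8.  13.4] v 326.0 335.0
```

```bash
cat > tubeintool.py <<'E'
from h import *
from workcell import bot
s=bot.read_state();c=bot.get_calibration('wrist');im,d=bot.read_camera('wrist')
import sys
cv2.imwrite(f'pics/{sys.argv[1]}.png',im[:,:,::-1])
Rt=R.from_rotvec(s['tcp_rot']).as_matrix();p=s['tool_pos'];print(p,bot.read_state()['tool_pos'],s['joint_vel'].round(3))
Rm=R.from_rotvec(c['rvec']).as_matrix()
P=[]
for v in range(195,350):
  for u in range(285,352):
    if d[v,u]<=0: continue
    o,r=ray(c,u,v,True); q=Rm@r; w=o+r*d[v,u]/q[2]
    t=Rt.T@(w-p)
    if abs(t[1])<.016 and -.025<t[0]<.03 and abs(t[2])<.06: P.append((*(t*1000),u,v))
P=np.array(P);print(len(P),P[:,:3].min(0),P[:,:3].max(0))
for z in range(-50,50,6):
    k=P[(P[:,2]>=z)&(P[:,2]<z+6)]
    if len(k): print(z,len(k),'x top',np.percentile(k[:,0],5).round(1),'y',np.percentile(k[:,1],[3,97]).round(1),'v',k[:,4].min(),k[:,4].max())
E
python3 tubeintool.py w7
```

```text
[0.68195917 0.05636297 0.17445546] [0.68236051 0.05636239 0.17250588] [-0.     0.009 -0.03   0.001 -0.136 -0.001]
7142 [-24.95683236 -15.72584581 -28.47937208] [16.8889008  15.99598377 37.15982195]
-32 943 x top -6.8 y [-9.9 10.7] v 207.0 230.0
-26 626 x top -7.7 y [-10.3  11.3] v 221.0 242.0
-20 618 x top -7.8 y [-10.5  11.6] v 233.0 255.0
-14 1282 x top -21.9 y [-14.4  15. ] v 240.0 285.0
-8 719 x top -22.6 y [-12.   12.9] v 259.0 296.0
-2 675 x top -22.7 y [-11.8  12.7] v 270.0 309.0
4 605 x top -22.5 y [-11.7  12.3] v 279.0 317.0
10 432 x top -8.6 y [-10.6  11.6] v 288.0 317.0
16 403 x top -8.0 y [-10.3  11.3] v 298.0 316.0
22 356 x top -8.1 y [-10.5  11. ] v 303.0 324.0
28 350 x top -8.0 y [-10.7  11.1] v 313.0 333.0
34 133 x top -8.0 y [-10.4  11.2] v 320.0 335.0
```

The arm has settled. The tube sits 4 mm ahead of the TCP and 4.4 mm along tool z, centred in y, and its length comes out at 65 mm. Now carry it and turn.

```bash
python3 -m creep '[{"grip":2,"dp":[0,1,2],"rotation":[-0.12,0,0]},{"grip":2,"dp":[0,2.5,4.5],"rotation":[-0.24,0,0]},{"grip":2,"dp":[0,4,7],"rotation":[-0.36,0,0]},{"grip":2,"dp":[0,5.5,9.5],"rotation":[-0.48,0,0]},{"grip":2,"dp":[0,6.5,11],"rotation":[-0.6,0,0]}]' && python3 -m creep '[{"grip":2,"dp":[0,0,0],"rotation":[-0.12,0,0]},{"grip":2,"dp":[0,0,0],"rotation":[-0.24,0,0]},{"grip":2,"dp":[0,0,0],"rotation":[-0.36,0,0]},{"grip":2,"dp":[0,0,0],"rotation":[-0.48,0,0]},{"grip":2,"dp":[0,0,0],"rotation":[-0.6,0,0]}]' && python3 -m creep '[{"grip":2,"dp":[0,0,0],"rotation":[-0.12,0,0]},{"grip":2,"dp":[0,0,0],"rotation":[-0.24,0,0]},{"grip":2,"dp":[0,0,0],"rotation":[-0.36,0,0]},{"grip":2,"dp":[0,0,0],"rotation":[-0.48,0,0]},{"grip":2,"dp":[0,0,0],"rotation":[-0.6,0,0]}]'
python3 - <<'E'
from h import *
plan([*st(0,.026),.12],-11.56)
E
```

```text
time: 8.55
tool_pos: [0.5464, 0.0457, 0.1607]
tcp_rot: [2.153, 0.165, -2.132]
wrist_force: [0.0, 0.2, -1.1]
width: 0.261
time: 8.97
tool_pos: [0.5494, 0.0458, 0.1614]
tcp_rot: [1.792, 0.701, -1.769]
wrist_force: [-0.7, 0.2, -0.6]
width: 0.259
time: 9.38
tool_pos: [0.5495, 0.0458, 0.1613]
tcp_rot: [1.376, 1.091, -1.358]
wrist_force: [0.4, -0.1, 0.0]
width: 0.259
now [0.5495 0.0458 0.1613] yaw -12.51 q [3.700e-02 9.300e-02 1.966e+00 1.000e-03 1.071e+00 2.550e-01] t 9.3833 F [ 0.41 -0.15  0.02] w 2.204
dp cm [ 4.08 -4.17  0.11] rot [-0.0165 -0.0041 -0.0113]
tool axes
 [[ 0.012  0.976 -0.217]
 [ 0.002 -0.217 -0.976]
 [-1.     0.011 -0.004]]
```

```bash
python3 -m creep '[{"grip":2,"dp":[0,-2,0.1],"rotation":[-0.016,-0.004,-0.01]},{"grip":2,"dp":[1,-4.1,0.1],"rotation":[-0.016,-0.004,-0.01]},{"grip":2,"dp":[3,-4.1,0.1],"rotation":[-0.016,-0.004,-0.01]},{"grip":2,"dp":[4,-4.1,0.1],"rotation":[-0.016,-0.004,-0.01]},{"grip":2,"dp":[4,-4.1,0.1],"rotation":[-0.016,-0.004,-0.01]}]' && python3 -m creep '[{"grip":2,"dp":[0,0,0],"rotation":[0,0,0]},{"grip":2,"dp":[0,0,0],"rotation":[0,0,0]}]'; python3 tubeintool.py w8 | head -3;  python3 - <<'E'
from h import *
plan([*st(0,.026),.053],-11.56)
E
```

```text
time: 9.8
tool_pos: [0.5076, 0.0537, 0.1181]
tcp_rot: [1.358, 1.105, -1.364]
wrist_force: [0.1, 1.0, -0.9]
width: 0.259
time: 9.97
tool_pos: [0.5107, 0.0537, 0.1212]
tcp_rot: [1.362, 1.102, -1.36]
wrist_force: [0.1, -0.7, -0.2]
width: 0.26
[0.51067592 0.05365174 0.12120559] [0.51086099 0.05360894 0.12143086] [-0.    -0.006 -0.008 -0.001 -0.001 -0.002]
7160 [-24.98108219 -15.85101709 -27.74018344] [17.37185051 15.98101194 37.93408769]
-32 869 x top -6.5 y [-10.4  10.4] v 207.0 228.0
now [0.5109 0.0536 0.1214] yaw -11.96 q [ 5.60e-02  7.20e-02  2.07e+00 -1.00e-03  9.97e-01  2.65e-01] t 10.0167 F [-0.14 -0.46  0.51] w 2.167
dp cm [ 6.84 -0.2   0.02] rot [-0.0069 -0.0001 -0.0024]
tool axes
 [[ 0.002  0.978 -0.207]
 [-0.    -0.207 -0.978]
 [-1.     0.002 -0.   ]]
```

View pics/w8.png

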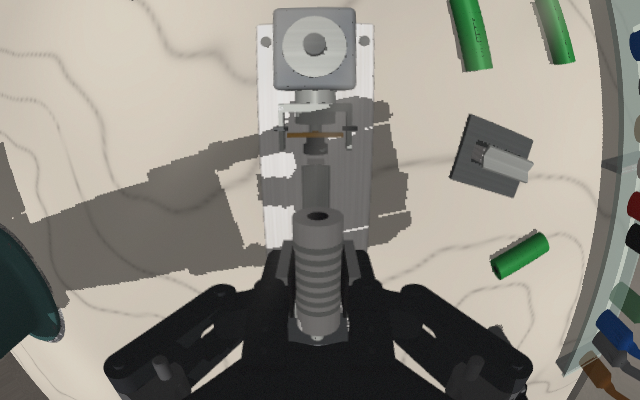

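The tube is lined up with the V rest (316,185), plunger (316,148) and gauge (314,45). Descending.

```bash
python3 -m creep '[{"grip":2,"dp":[1.5,-0.2,0],"rotation":[-0.007,0,-0.002]},{"grip":2,"dp":[3.5,-0.2,0],"rotation":[-0.007,0,-0.002]},{"grip":2,"dp":[5,-0.2,0],"rotation":[-0.007,0,-0.002]},{"grip":2,"dp":[5.8,-0.2,0],"rotation":[-0.007,0,-0.002]},{"grip":2,"dp":[5.8,-0.2,0],"rotation":[-0.007,0,-0.002]}]' && python3 -m creep '[{"grip":2,"dp":[0,0,0],"rotation":[0,0,0]},{"grip":2,"dp":[0,0,0],"rotation":[0,0,0]}]';  python3 - <<'E'
from h import *
plan([*st(0,.026),.052],-11.56)
from workcell import bot
print(inst(bot.read_state()['tool_pos']))
c=bot.get_calibration('wrist');im,d=bot.read_camera('wrist');cv2.imwrite('pics/w9.png',im[:,:,::-1])
im,d=bot.read_camera('scene');cv2.imwrite('pics/s9.png',cv2.resize(im[140:270,240:440,::-1],None,fx=4,fy=4,interpolation=cv2.INTER_CUBIC))
E
```

```text
time: 10.43
tool_pos: [0.5067, 0.0538, 0.061]
tcp_rot: [1.354, 1.11, -1.36]
wrist_force: [0.4, -0.5, -0.2]
width: 0.256
time: 10.6
tool_pos: [0.5089, 0.054, 0.0635]
tcp_rot: [1.357, 1.107, -1.356]
wrist_force: [0.7, -0.6, -1.1]
width: 0.253
now [0.5089 0.054  0.0635] yaw -11.56 q [ 0.057  0.147  2.113 -0.     0.881  0.259] t 10.6 F [ 0.72 -0.55 -1.12] w 2.151
dp cm [1.15 0.02 0.02] rot [ 0.     -0.0001 -0.0005]
tool axes
 [[ 0.    0.98 -0.2 ]
 [ 0.   -0.2  -0.98]
 [-1.    0.   -0.  ]]
[-0.1853224  26.19177733]
```

View pics/w9.png

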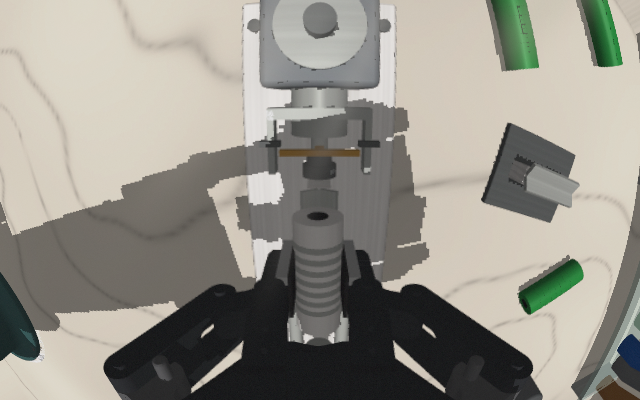

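View pics/s9.png

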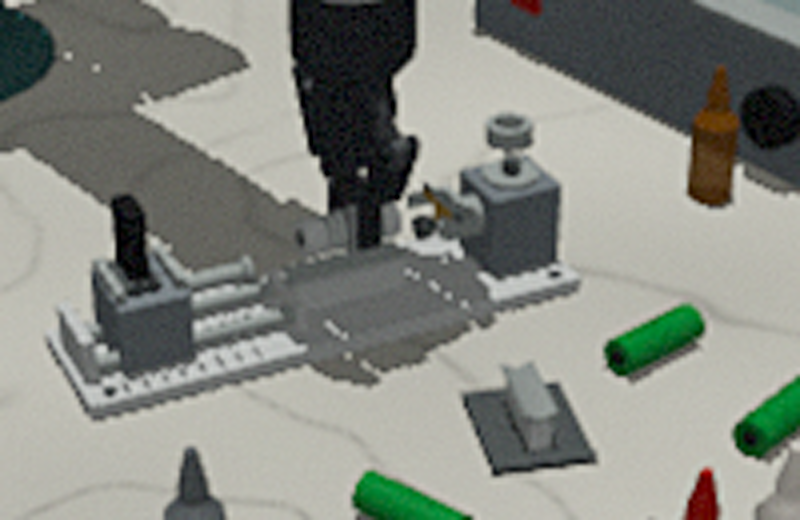

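The tube hangs just above the V, in line, with the plunger tip ahead at (318,170) in the wrist view. Lowering slowly to contact.

```bash
python3 -m creep '[{"grip":2,"dp":[0.3,0,0],"rotation":[0,0,0]},{"grip":2,"dp":[0.6,0,0],"rotation":[0,0,0]},{"grip":2,"dp":[0.9,0,0],"rotation":[0,0,0]},{"grip":2,"dp":[1.1,0,0],"rotation":[0,0,0]},{"grip":2,"dp":[1.1,0,0],"rotation":[0,0,0]}]' && python3 -m creep '[{"grip":2,"dp":[0,0,0],"rotation":[0,0,0]},{"grip":2,"dp":[0.1,0,0],"rotation":[0,0,0]},{"grip":2,"dp":[0.2,0,0],"rotation":[0,0,0]}]'
```

```text
time: 11.12
tool_pos: [0.5086, 0.0539, 0.0517]
tcp_rot: [1.356, 1.107, -1.356]
wrist_force: [1.9, 0.7, 2.0]
width: 0.257
time: 11.37
tool_pos: [0.5093, 0.0539, 0.051]
tcp_rot: [1.357, 1.106, -1.355]
wrist_force: [-3.6, -0.7, 17.6]
width: 0.256
```

Seated: Fz is 18 N at TCP z 0.051, as predicted. Ease off and release.

```bash
python3 -m creep '[{"grip":2,"dp":[-0.2,0,0],"rotation":[0,0,0]},{"grip":2.2,"dp":[-0.2,0,0],"rotation":[0,0,0]},{"grip":2.6,"dp":[-0.2,0,0],"rotation":[0,0,0]},{"grip":3.2,"dp":[-0.2,0,0],"rotation":[0,0,0]},{"grip":4,"dp":[-0.2,0,0],"rotation":[0,0,0]}]' && python3 -m creep '[{"grip":4,"dp":[-0.2,0,0],"rotation":[0,0,0]},{"grip":4,"dp":[-2,0,0],"rotation":[0,0,0]},{"grip":4,"dp":[-5,0,0],"rotation":[0,0,0]},{"grip":4,"dp":[-8,0,0],"rotation":[0,0,0]},{"grip":4,"dp":[-11,0,0],"rotation":[0,0,0]}]'&& python3 -m creep '[{"grip":4,"dp":[0,0,0],"rotation":[0,0,0]},{"grip":4,"dp":[0,0,0],"rotation":[0,0,0]},{"grip":4,"dp":[0,0,0],"rotation":[0,0,0]}]';python3 - <<'E'
from h import *
from workcell import bot
c=bot.get_calibration('wrist');im,d=bot.read_camera('wrist');cv2.imwrite('pics/w10.png',im[:,:,::-1]);np.savez('pics/w10.npz',im=im,d=d,**c)
im,d=bot.read_camera('scene');cv2.imwrite('pics/s10.png',cv2.resize(im[140:270,240:440,::-1],None,fx=4,fy=4,interpolation=cv2.INTER_CUBIC))
plan([*st(0,-.135),.2],-101.56)
E
```

```text
time: 11.78
tool_pos: [0.5065, 0.054, 0.0506]
tcp_rot: [1.354, 1.109, -1.359]
wrist_force: [-0.2, 0.4, 0.5]
width: 0.466
time: 12.2
tool_pos: [0.5067, 0.054, 0.1617]
tcp_rot: [1.354, 1.11, -1.36]
wrist_force: [1.0, -0.9, -0.7]
width: 0.468
time: 12.45
tool_pos: [0.5071, 0.054, 0.1608]
tcp_rot: [1.355, 1.109, -1.358]
wrist_force: [-0.7, -0.4, -0.4]
width: 0.466
now [0.5062 0.0539 0.1595] yaw -11.55 q [ 0.057  0.025  2.041 -0.     1.08   0.259] t 12.55 F [-0.42  0.19 -0.07] w 4.009
dp cm [-4.03  0.25 16.06] rot [1.571  0.005  0.0028]
tool axes
 [[-0.005  0.98  -0.2  ]
 [-0.    -0.2   -0.98 ]
 [-1.    -0.005  0.001]]
```

View pics/w10.png

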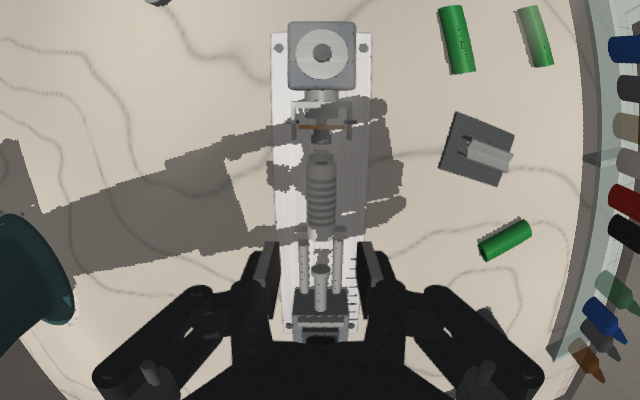

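View pics/s10.png

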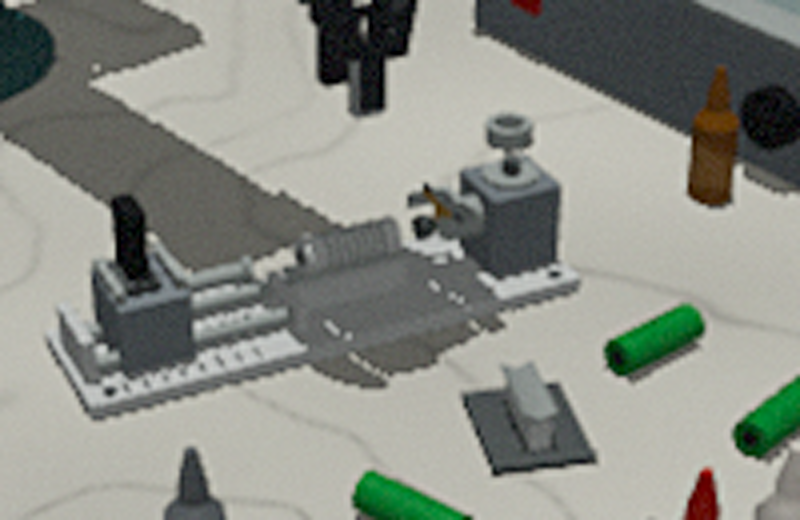

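The tube lies in the V rest on its own, clear of the plunger (wrist: tube (320,152–228), plunger tip ~(320,142)); anvil far back at (320,270). Measuring the gap along the stage axis, then heading over the tab.

```bash
python3 - <<'E'
from h import *
c=load('pics/w10.npz');d=c['d'];Rm=R.from_rotvec(c['rvec']).as_matrix()
P=[]
for v in range(60,330):
  for u in range(290,350):
    if d[v,u]<=0: continue
    o,r=ray(c,u,v,True); q=Rm@r; w=o+r*d[v,u]/q[2]; P.append((*inst(w),w[2]*1000))
P=np.array(P)
for y in range(-60,112,3):
    k=P[(P[:,1]>=y)&(P[:,1]<y+3)]; m=k[k[:,2]>35] if len(k) else k
    if len(m): print(y,'n',len(m),'zmax',np.percentile(m[:,2],95).round(1),'x',np.percentile(m[:,0],[5,95]).round(1))
t=P[(P[:,2]>50)&(P[:,1]>-20)&(P[:,1]<63)];print('tube y',t[:,1].min(),t[:,1].max())
E
python3 -m creep '[{"grip":5,"dp":[-1.5,0,1],"rotation":[0.12,0.003,0]},{"grip":5,"dp":[-3,0,3.5],"rotation":[0.24,0.003,0]},{"grip":5,"dp":[-4,0,6.5],"rotation":[0.36,0.003,0]},{"grip":5,"dp":[-4,0,9.5],"rotation":[0.48,0.003,0]},{"grip":5,"dp":[-4,0.2,12.5],"rotation":[0.6,0.003,0]}]' && python3 -m creep '[{"grip":5,"dp":[0,0,0],"rotation":[0.12,0,0]},{"grip":5,"dp":[0,0,0],"rotation":[0.24,0,0]},{"grip":5,"dp":[0,0,0],"rotation":[0.36,0,0]},{"grip":5,"dp":[0,0,0],"rotation":[0.48,0,0]},{"grip":5,"dp":[0,0,0],"rotation":[0.6,0,0]}]'&& python3 -m creep '[{"grip":5,"dp":[0,0,0],"rotation":[0.12,0,0]},{"grip":5,"dp":[0,0,0],"rotation":[0.24,0,0]},{"grip":5,"dp":[0,0,0],"rotation":[0.36,0,0]},{"grip":5,"dp":[0,0,0],"rotation":[0.37,0,0]},{"grip":5,"dp":[0,0,0],"rotation":[0.37,0,0]}]'
python3 - <<'E'
from h import *
plan([*st(0,-.117),.17],-101.56)
E
```

```text
-60 n 31 zmax 53.6 x [-4.5  6.1]
-57 n 34 zmax 52.9 x [-4.5  6. ]
-54 n 11 zmax 53.8 x [-5.9  5.1]
-51 n 46 zmax 56.0 x [-7.2  8. ]
-48 n 178 zmax 55.7 x [-7.1  7.4]
-45 n 27 zmax 55.7 x [-7.3  7.4]
-15 n 1 zmax 54.4 x [9.2 9.2]
-12 n 77 zmax 58.6 x [-10.3  11. ]
-9 n 89 zmax 59.1 x [-10.2  10.6]
-6 n 91 zmax 59.1 x [-10.2  10.8]
-3 n 89 zmax 59.1 x [-10.2  10.8]
0 n 91 zmax 59.1 x [-10.1  10.3]
3 n 93 zmax 59.3 x [-10.1  10.6]
6 n 93 zmax 59.0 x [-9.5 10.6]
9 n 102 zmax 59.1 x [-9.9 10.6]
12 n 88 zmax 59.0 x [-9.9 10.5]
15 n 105 zmax 59.2 x [-10.7  10.3]
18 n 97 zmax 59.1 x [-9.8 10.4]
21 n 106 zmax 59.2 x [-10.7  12. ]
24 n 100 zmax 59.2 x [-9.8 10.3]
27 n 113 zmax 59.5 x [-10.6  12.1]
30 n 102 zmax 59.0 x [-10.5  10.2]
33 n 116 zmax 59.1 x [-10.5  11.9]
36 n 108 zmax 59.3 x [-10.4  12. ]
39 n 114 zmax 59.2 x [-10.4  11.8]
42 n 120 zmax 59.2 x [-10.4  11.8]
45 n 116 zmax 59.1 x [-10.3  11.1]
48 n 115 zmax 59.0 x [-10.4  11.7]
51 n 238 zmax 58.3 x [-9.5 10.2]
54 n 50 zmax 38.1 x [-8.3  9.8]
57 n 17 zmax 38.3 x [-8.5  9.1]
66 n 12 zmax 54.6 x [-5.   7.9]
69 n 80 zmax 55.1 x [-6.4  7.
[... 465 characters left out ...]
240 zmax 69.8 x [-19.2  17.9]
tube y -12.241716555463073 53.24906372508024
time: 12.97
tool_pos: [0.4838, -0.0697, 0.2005]
tcp_rot: [1.774, 0.716, -1.775]
wrist_force: [0.2, 0.3, -0.3]
width: 0.583
time: 13.38
tool_pos: [0.4835, -0.0689, 0.1993]
tcp_rot: [2.134, 0.178, -2.142]
wrist_force: [-0.5, 0.1, -0.2]
width: 0.583
time: 13.8
tool_pos: [0.4838, -0.0687, 0.1998]
tcp_rot: [-2.112, 0.207, 2.12]
wrist_force: [0.0, 1.2, 0.4]
width: 0.586
now [ 0.4838 -0.0687  0.1998] yaw -101.35 q [-0.194 -0.055  2.041  0.003  1.16   1.574] t 13.8 F [0.02 1.24 0.4 ] w 4.981
dp cm [ 2.98  1.8  -0.02] rot [0.0036 0.0036 0.0023]
tool axes
 [[-0.003 -0.197 -0.98 ]
 [ 0.003 -0.98   0.197]
 [-1.    -0.002  0.004]]
```

```bash
python3 -m creep '[{"grip":5,"dp":[1.5,1,0],"rotation":[0.003,0.003,0]},{"grip":5,"dp":[3,1.8,0],"rotation":[0.003,0.003,0]},{"grip":5,"dp":[5,1.8,0],"rotation":[0.003,0.003,0]},{"grip":5,"dp":[6,1.8,0],"rotation":[0.003,0.003,0]},{"grip":5,"dp":[6,1.8,0],"rotation":[0.003,0.003,0]}]' && python3 -m creep '[{"grip":5,"dp":[0,0,0],"rotation":[0,0,0]},{"grip":5,"dp":[0,0,0],"rotation":[0,0,0]}]'
python3 - <<'E'
from h import *
from workcell import bot
plan([*st(0,-.117),.091],-101.56)
c=bot.get_calibration('wrist');im,d=bot.read_camera('wrist');cv2.imwrite('pics/w11.png',im[:,:,::-1]);np.savez('pics/w11.npz',im=im,d=d,**c)
E
```

```text
time: 14.22
tool_pos: [0.4785, -0.0858, 0.138]
tcp_rot: [-2.109, 0.211, 2.118]
wrist_force: [0.1, 0.1, 0.0]
width: 0.588
time: 14.38
tool_pos: [0.4817, -0.0863, 0.142]
tcp_rot: [-2.117, 0.213, 2.11]
wrist_force: [-0.1, 0.2, 0.2]
width: 0.585
now [ 0.4817 -0.0863  0.142 ] yaw -101.62 q [-2.300e-01  1.000e-03  2.102e+00  3.000e-03  1.036e+00  1.542e+00] t 14.3833 F [-0.08  0.21  0.23] w 4.97
dp cm [5.1  0.04 0.15] rot [-0.001  -0.0031  0.0024]
tool axes
 [[ 0.004 -0.201 -0.98 ]
 [ 0.002 -0.98   0.201]
 [-1.    -0.002 -0.003]]
```

View pics/w11.png

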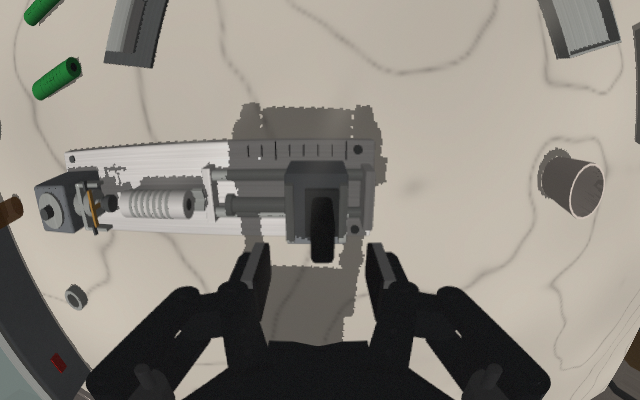

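The tab (322,230) lies between the open pads, and the tube and gauge are visible at the left. Down, then narrow to 3 cm so the rear pad can push from behind only.

```bash
python3 -m creep '[{"grip":5,"dp":[2,0.1,0.1],"rotation":[0,-0.003,0.002]},{"grip":5,"dp":[4,0.1,0.1],"rotation":[0,-0.003,0.002]},{"grip":4,"dp":[5.1,0.1,0.1],"rotation":[0,-0.003,0.002]},{"grip":3,"dp":[5.1,0.1,0.1],"rotation":[0,-0.003,0.002]},{"grip":3,"dp":[5.1,0.1,0.1],"rotation":[0,-0.003,0.002]}]' 100 && python3 -m creep '[{"grip":3,"dp":[0.2,0,0],"rotation":[0,0,0]},{"grip":3,"dp":[0.2,0,0],"rotation":[0,0,0]},{"grip":3,"dp":[0.2,0,0],"rotation":[0,0,0]}]'
python3 - <<'E'
from h import *
plan([*st(0,-.117),.091],-101.56)
from workcell import bot
s=bot.read_state();print(inst(s['tool_pos']),s['wrist_force'][:2]@FY)
E
```

```text
time: 14.85
tool_pos: [0.48, -0.0869, 0.0904]
tcp_rot: [-2.113, 0.215, 2.115]
wrist_force: [0.6, -0.5, 0.0]
width: 0.35
time: 15.1
tool_pos: [0.4809, -0.0872, 0.0893]
tcp_rot: [-2.115, 0.216, 2.113]
wrist_force: [-0.0, -0.2, 0.0]
width: 0.354
now [ 0.4809 -0.0872  0.0893] yaw -101.67 q [-0.231  0.068  2.144  0.     0.929  1.544] t 15.1 F [-0.01 -0.16  0.05] w 3.008
dp cm [-0.17 -0.08  0.07] rot [-0.002  -0.0011  0.0003]
tool axes
 [[ 0.001 -0.202 -0.979]
 [ 0.    -0.979  0.202]
 [-1.    -0.    -0.001]]
[   0.74341892 -117.7824483 ] -0.15638012964716186
```

```bash
python3 -m creep '[{"grip":3,"dp":[0,-0.6,0],"rotation":[0,0,0]},{"grip":3,"dp":[0,-1.2,0],"rotation":[0,0,0]},{"grip":3,"dp":[0,-1.8,0],"rotation":[0,0,0]},{"grip":3,"dp":[0,-2.4,0],"rotation":[0,0,0]},{"grip":3,"dp":[0,-3,0],"rotation":[0,0,0]}]'
cat > f.py <<'E'
from h import *
from workcell import bot
s=bot.read_state();print('TCP st',inst(s['tool_pos']).round(2),'z',s['tool_pos'][2].round(4),'Fy',-(s['wrist_force'][:2]@FY).round(2),'w',(s['width']*8.5).round(2),'t',s['time'])
E
python3 f.py;  python3 -m creep '[{"grip":3,"dp":[0,-0.4,0],"rotation":[0,0,0]},{"grip":3,"dp":[0,-0.8,0],"rotation":[0,0,0]},{"grip":3,"dp":[0,-1.2,0],"rotation":[0,0,0]},{"grip":3,"dp":[0,-1.5,0],"rotation":[0,0,0]},{"grip":3,"dp":[0,-1.7,0],"rotation":[0,0,0]}]';python3 f.py
```

```text
time: 15.52
tool_pos: [0.4862, -0.0595, 0.0888]
tcp_rot: [-2.117, 0.219, 2.118]
wrist_force: [-2.7, -12.2, 2.0]
width: 0.349
time: 15.93
tool_pos: [0.4897, -0.0427, 0.0888]
tcp_rot: [-2.117, 0.219, 2.117]
wrist_force: [-1.9, -10.7, 2.0]
width: 0.351Traceback (most recent call last):
  File "f.py", line 3, in <module>
    s=bot.read_state();print('TCP st',inst(s['tool_pos']).round(2),'z',s['tool_pos'][2].round(4),'Fy',-(s['wrist_force'][:2]@FY).round(2),'w',(s['width']*8.5).round(2),'t',s['time'])
                                                                                                                                              ^^^^^^^^^^^^^^^^^^^^^^
AttributeError: 'float' object has no attribute 'round'
Traceback (most recent call last):
  File "f.py", line 3, in <module>
    s=bot.read_state();print('TCP st',inst(s['tool_pos']).round(2),'z',s['tool_pos'][2].round(4),'Fy',-(s['wrist_force'][:2]@FY).round(2),'w',(s['width']*8.5).round(2),'t',s['time'])
                                                                                                                                              ^^^^^^^^^^^^^^^^^^^^^^
AttributeError: 'float' object has no attribute 'round'
```

```bash
sed -i "s/(s\['width'\]\*8.5).round(2)/round(s['width']*8.5,2)/" f.py; python3 f.py
cat > look.py <<'E'
from h import *
from workcell import bot
import sys
n=sys.argv[1]
c=bot.get_calibration('wrist');im,d=bot.read_camera('wrist');cv2.imwrite(f'pics/{n}.png',im[:,:,::-1]);np.savez(f'pics/{n}.npz',im=im,d=d,**c)
pts=[px(c,[*st(0,y),.05],True) for y in (40,105) for y in [y/1000]]
u=int(np.mean([p[0] for p in pts]));v=int(np.mean([p[1] for p in pts]))
print('crop origin',u-80,v-60)
cr=im[max(0,v-60):v+60,max(0,u-80):u+80,::-1];cv2.imwrite(f'pics/{n}c.png',cv2.resize(cr,None,fx=5,fy=5,interpolation=cv2.INTER_CUBIC))
E
python3 look.py w12
```

```text
TCP st [  0.38 -72.44] z 0.0888 Fy 10.83 w 2.99 t 15.9333
crop origin 33 170
```

View pics/w12c.png

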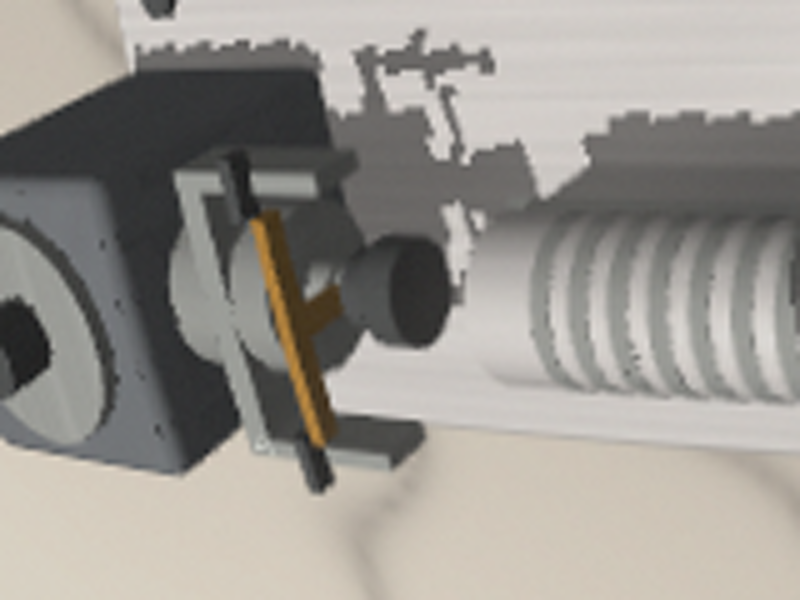

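View pics/w12.png

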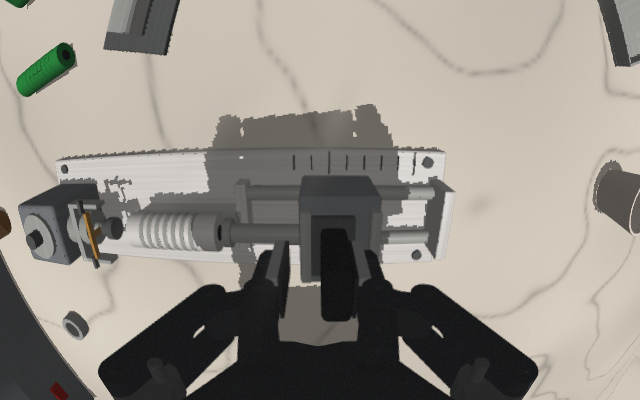

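The rear pad is pushing the tab from behind and the anvil has just reached the tube end (220,233). In the crop, the tube front is ~(480,290) and the plunger face ~(440,290), so there is still a gap. The brass bar lies in front of the index blocks (235,185)/(315,465). I'll continue in small steps.

```bash
python3 -m creep '[{"grip":3,"dp":[0,-0.2,0],"rotation":[0,0,0]},{"grip":3,"dp":[0,-0.4,0],"rotation":[0,0,0]},{"grip":3,"dp":[0,-0.6,0],"rotation":[0,0,0]},{"grip":3,"dp":[0,-0.8,0],"rotation":[0,0,0]},{"grip":3,"dp":[0,-1,0],"rotation":[0,0,0]}]';python3 f.py
python3 -m creep '[{"grip":3,"dp":[0,-0.1,0],"rotation":[0,0,0]},{"grip":3,"dp":[0,-0.2,0],"rotation":[0,0,0]}]';python3 f.py; python3 look.py w13
```

```text
time: 16.4
tool_pos: [0.4916, -0.0333, 0.0889]
tcp_rot: [-2.117, 0.219, 2.117]
wrist_force: [-2.2, -11.6, 2.8]
width: 0.35
TCP st [  0.43 -62.78] z 0.0889 Fy 11.79 w 2.97 t 16.4
time: 16.57
tool_pos: [0.4921, -0.0312, 0.0889]
tcp_rot: [-2.117, 0.219, 2.117]
wrist_force: [-1.5, -11.4, 2.0]
width: 0.353
TCP st [  0.44 -60.69] z 0.0889 Fy 11.48 w 3.0 t 16.5667
crop origin 46 171
```

View pics/w13c.png

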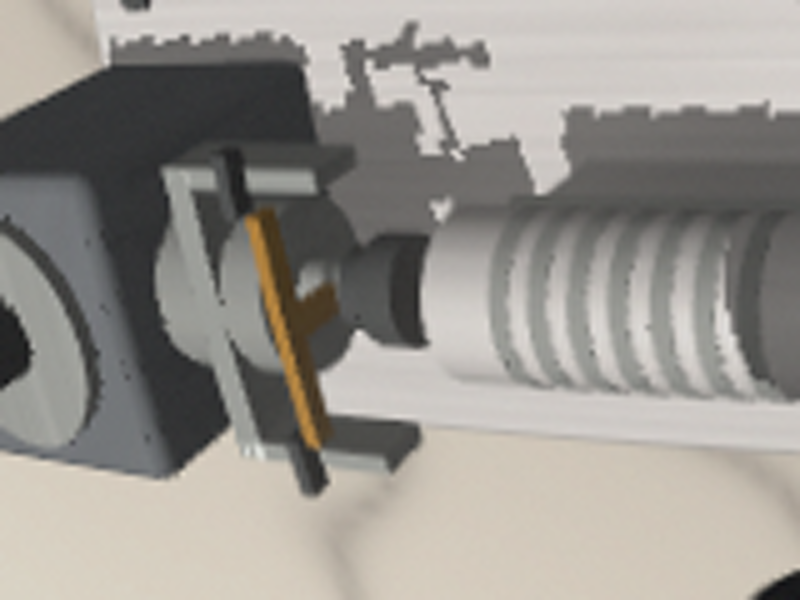

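The tube is now nearly at the plunger (crop gap ~(430,290)). Baseline sliding force is 11.5 N. Now 1–2 mm at a time.

```bash
python3 -m creep '[{"grip":3,"dp":[0,-0.1,0],"rotation":[0,0,0]}]';python3 f.py; python3 -m creep '[{"grip":3,"dp":[0,-0.1,0],"rotation":[0,0,0]}]';python3 f.py; python3 -m creep '[{"grip":3,"dp":[0,-0.1,0],"rotation":[0,0,0]}]';python3 f.py;python3 look.py w14
```

```text
time: 16.7
tool_pos: [0.4922, -0.0304, 0.0888]
tcp_rot: [-2.117, 0.219, 2.118]
wrist_force: [-2.4, -11.7, 2.6]
width: 0.351
TCP st [  0.42 -59.79] z 0.0888 Fy 11.98 w 2.99 t 16.7
time: 16.78
tool_pos: [0.4924, -0.0294, 0.0888]
tcp_rot: [-2.117, 0.219, 2.117]
wrist_force: [-2.0, -11.4, 2.3]
width: 0.352
TCP st [  0.42 -58.77] z 0.0888 Fy 11.61 w 2.99 t 16.7833
time: 16.87
tool_pos: [0.4926, -0.0284, 0.0889]
tcp_rot: [-2.117, 0.219, 2.117]
wrist_force: [-1.6, -11.8, 3.4]
width: 0.348
TCP st [  0.41 -57.77] z 0.0889 Fy 11.93 w 2.96 t 16.8667
crop origin 49 171
```

View pics/w14c.png

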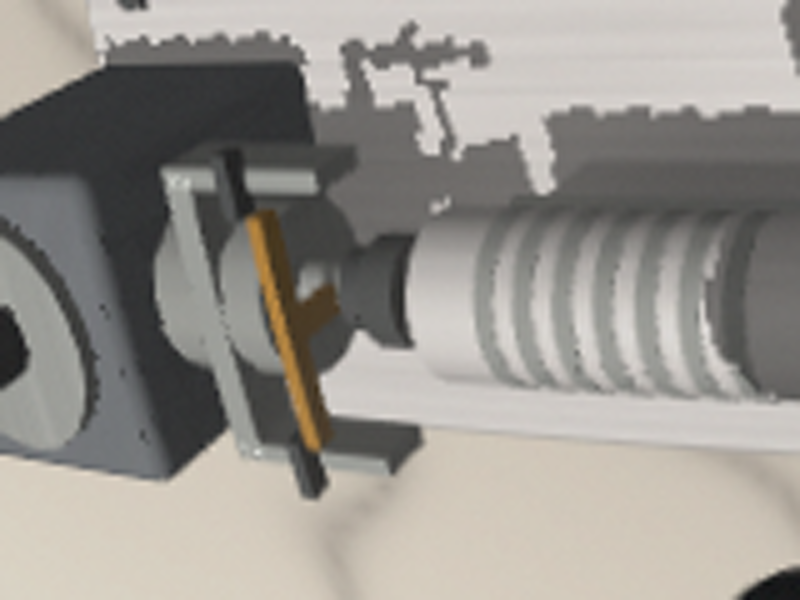

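The bar hasn't moved yet and the plunger gap is about 1–2 mm. Continuing.

```bash
for i in 1; do python3 -m creep '[{"grip":3,"dp":[0,-0.1,0],"rotation":[0,0,0]}]' >/dev/null;python3 f.py; python3 -m creep '[{"grip":3,"dp":[0,-0.1,0],"rotation":[0,0,0]}]'>/dev/null;python3 f.py; done;python3 look.py w15
```

```text
TCP st [  0.44 -56.82] z 0.0888 Fy 11.83 w 3.01 t 17.0
TCP st [  0.42 -55.79] z 0.0888 Fy 11.92 w 2.98 t 17.0833
crop origin 51 171
```

View pics/w15c.png

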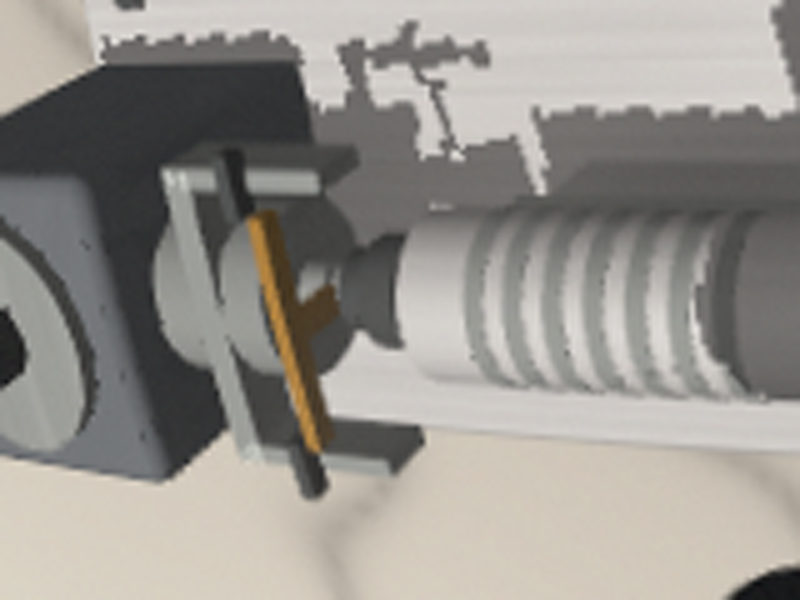

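Still no force rise; contact is close.

```bash
for i in 1; do python3 -m creep '[{"grip":3,"dp":[0,-0.1,0],"rotation":[0,0,0]}]' >/dev/null;python3 f.py; python3 -m creep '[{"grip":3,"dp":[0,-0.1,0],"rotation":[0,0,0]}]'>/dev/null;python3 f.py; done;python3 look.py w16
```

```text
TCP st [  0.46 -54.83] z 0.0889 Fy 12.3 w 2.97 t 17.2167
TCP st [  0.44 -53.82] z 0.0888 Fy 11.79 w 2.99 t 17.3
crop origin 54 171
```

View pics/w16c.png

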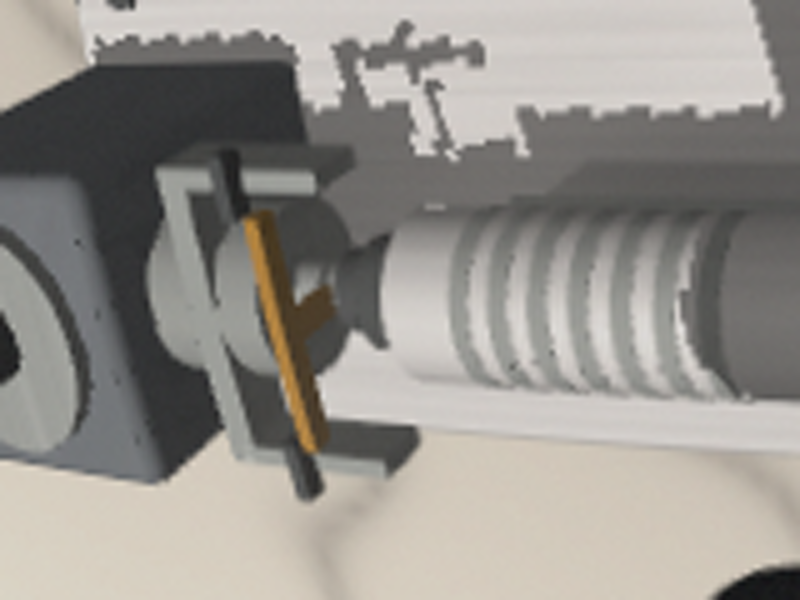

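No contact yet: force flat at 11.8 N, bar still short of the index blocks. Continuing 1 mm at a time.

```bash
for i in 1; do python3 -m creep '[{"grip":3,"dp":[0,-0.1,0],"rotation":[0,0,0]}]' >/dev/null;python3 f.py; python3 -m creep '[{"grip":3,"dp":[0,-0.1,0],"rotation":[0,0,0]}]'>/dev/null;python3 f.py; done;python3 look.py w17
```

```text
TCP st [  0.45 -52.85] z 0.0888 Fy 11.06 w 3.0 t 17.4333
TCP st [  0.42 -51.84] z 0.0888 Fy 12.6 w 2.99 t 17.5167
crop origin 56 171
```

View pics/w17c.png

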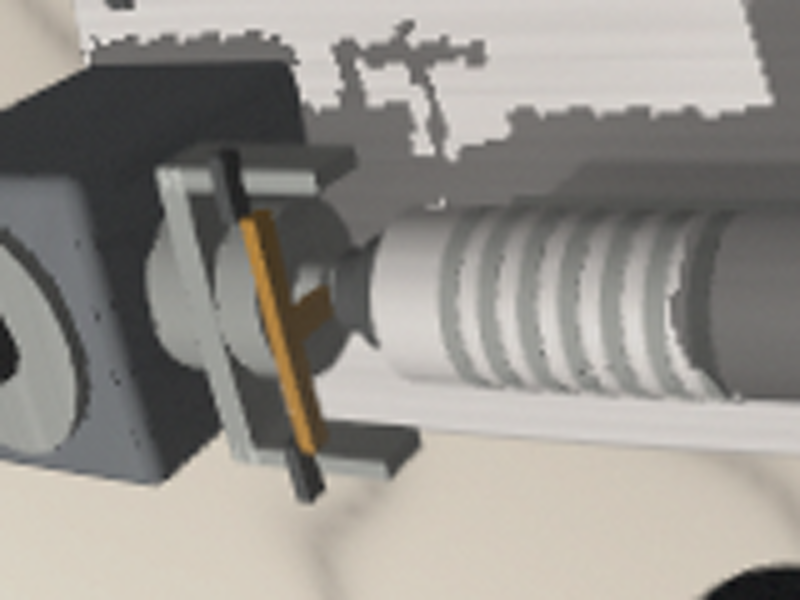

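```bash
for i in 1; do python3 -m creep '[{"grip":3,"dp":[0,-0.1,0],"rotation":[0,0,0]}]' >/dev/null;python3 f.py; python3 -m creep '[{"grip":3,"dp":[0,-0.05,0],"rotation":[0,0,0]},{"grip":3,"dp":[0,-0.05,0],"rotation":[0,0,0]}]'>/dev/null;python3 f.py; done;python3 look.py w18
```

```text
TCP st [  0.42 -51.05] z 0.0888 Fy 12.93 w 2.97 t 17.65
TCP st [  0.43 -50.63] z 0.0888 Fy 14.04 w 2.99 t 17.8167
crop origin 57 171
```

View pics/w18c.png

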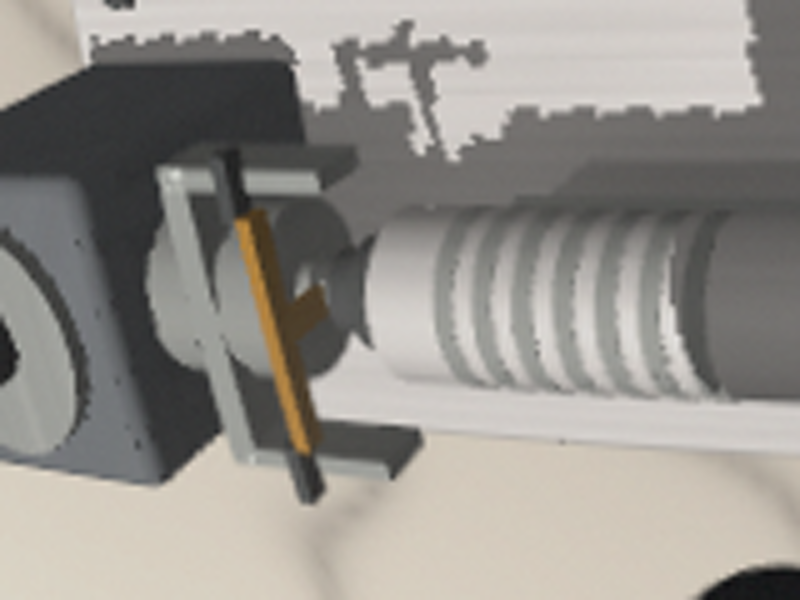

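The gauge has begun to load: force is up 2.2 N over 1.5 mm and the bar is moving towards the blocks. Continuing to about TCP y −48.2, F ≈ 17.8 N.

```bash
for i in 1; do python3 -m creep '[{"grip":3,"dp":[0,-0.1,0],"rotation":[0,0,0]},{"grip":3,"dp":[0,-0.1,0],"rotation":[0,0,0]}]' >/dev/null;python3 f.py; python3 -m creep '[{"grip":3,"dp":[0,-0.08,0],"rotation":[0,0,0]},{"grip":3,"dp":[0,-0.08,0],"rotation":[0,0,0]}]'>/dev/null;python3 f.py; done;python3 look.py w19
```

```text
TCP st [  0.43 -49.83] z 0.0888 Fy 14.47 w 3.02 t 18.0333
TCP st [  0.44 -49.26] z 0.0888 Fy 13.88 w 3.0 t 18.2
crop origin 59 171
```

View pics/w19c.png

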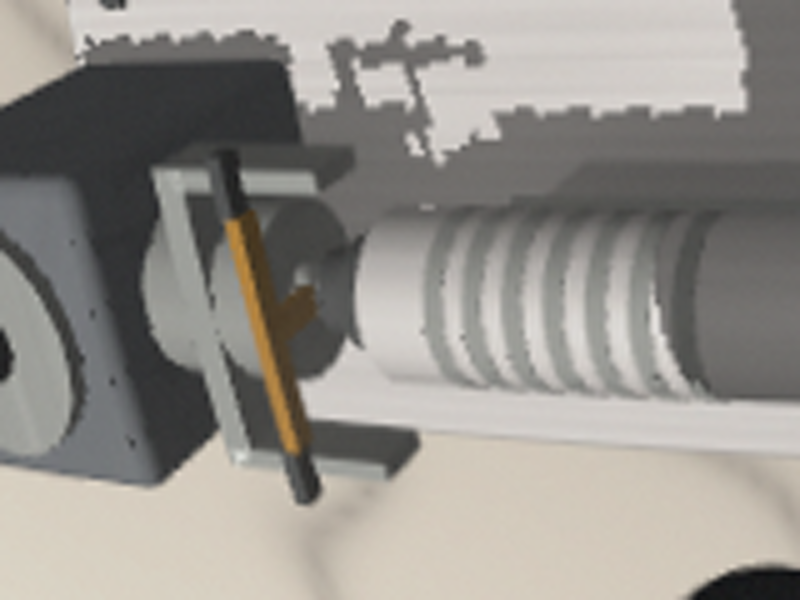

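The bar is now almost level with the blocks, short by about 3 crop px. Measuring it numerically against the free position.

```bash
cat > bar.py <<'E'
from h import *
import sys
for n in sys.argv[1:]:
    c=load(f'pics/{n}.npz');im=c['im'];hsv=cv2.cvtColor(im,cv2.COLOR_RGB2HSV)
    M=np.zeros(im.shape[:2],bool)
    q=[px(c,[*st(x,y),.06],True) for x in(-.03,.03) for y in(.07,.11)]
    q=np.array(q);u0,v0=q.min(0).astype(int)-2;u1,v1=q.max(0).astype(int)+2
    M[v0:v1,u0:u1]=1
    b=M&(hsv[...,0]>8)&(hsv[...,0]<25)&(hsv[...,1]>140)&(hsv[...,2]>60)
    P=np.array([inst(onz(c,u,v,.060)) for v,u in zip(*np.nonzero(b))])
    k=np.abs(P[:,0])>6;f=np.polyfit(P[k,0],P[k,1],1)
    d=M&(im.max(2)<60)
    D=np.array([inst(onz(c,u,v,.060)) for v,u in zip(*np.nonzero(d))])
    s=(np.abs(D[:,0])>17)&(np.abs(D[:,0])<29)&(D[:,1]<106)&(D[:,1]>74)
    D=D[s]
    l,r=D[D[:,0]<0],D[D[:,0]>0]
    print(n,'bar y0',f[1].round(2),'slope',f[0].round(3),'n',k.sum(),'| blocks L',len(l),np.median(l,0).round(2),'bar there',np.polyval(f,np.median(l[:,0])).round(2),'R',len(r),np.median(r,0).round(2) if len(r) else '', 'bar', np.polyval(f,np.median(r[:,0])).round(2) if len(r) else '')
E
python3 bar.py w12 w13 w14 w15 w16 w17 w18 w19
```

```text
w12 bar y0 52.47 slope 0.011 n 147 | blocks L 0 [nan nan] bar there nan R 0  bar 
w13 bar y0 58.64 slope -0.019 n 109 | blocks L 0 [nan nan] bar there nan R 22 [19.56 74.5 ] bar 58.27
w14 bar y0 59.91 slope -0.014 n 96 | blocks L 0 [nan nan] bar there nan R 81 [21.89 75.05] bar 59.61
w15 bar y0 60.78 slope -0.011 n 92 | blocks L 0 [nan nan] bar there nan R 117 [21.89 75.51] bar 60.55
w16 bar y0 61.57 slope -0.006 n 91 | blocks L 0 [nan nan] bar there nan R 155 [22.46 75.99] bar 61.44
w17 bar y0 62.65 slope 0.004 n 87 | blocks L 0 [nan nan] bar there nan R 191 [22.46 76.39] bar 62.75
w18 bar y0 63.73 slope 0.005 n 82 | blocks L 0 [nan nan] bar there nan R 213 [22.45 76.76] bar 63.86
w19 bar y0 65.07 slope 0.01 n 75 | blocks L 0 [nan nan] bar there nan R 242 [22.47 77.08] bar 65.31
  return _methods._mean(a, axis=axis, dtype=dtype,
  ret = um.true_divide(
  ret = ret.dtype.type(ret / rcount)
```

```bash
sed -i 's/onz(c,u,v,.060)/onz(c,u,v,.060,True)/g' bar.py; python3 bar.py w12 w14 w16 w17 w18 w19 2>/dev/null
```

```text
w12 bar y0 85.06 slope -0.062 n 119 | blocks L 29 [-21.4   88.02] bar there 86.4 R 213 [26.09 93.73] bar 83.44
w14 bar y0 85.17 slope -0.048 n 100 | blocks L 24 [-21.6   87.46] bar there 86.21 R 215 [26.2  93.17] bar 83.91
w16 bar y0 85.32 slope -0.042 n 94 | blocks L 23 [-21.14  87.58] bar there 86.19 R 221 [26.27 92.86] bar 84.23
w17 bar y0 85.85 slope -0.023 n 89 | blocks L 23 [-21.78  87.36] bar there 86.36 R 222 [26.27 93.  ] bar 85.23
w18 bar y0 86.99 slope -0.026 n 87 | blocks L 18 [-21.99  87.18] bar there 87.57 R 219 [26.27 94.22] bar 86.3
w19 bar y0 88.38 slope -0.021 n 81 | blocks L 22 [-21.48  87.17] bar there 88.83 R 229 [26.29 92.65] bar 87.83
```

The bar has moved 3.0 mm from its free position (85.3 → 88.4), which agrees with the TCP travel since contact (2.9 mm). One more millimetre to go.

```bash
python3 -m creep '[{"grip":3,"dp":[0,-0.06,0],"rotation":[0,0,0]}]' >/dev/null;python3 f.py; python3 -m creep '[{"grip":3,"dp":[0,-0.06,0],"rotation":[0,0,0]}]'>/dev/null;python3 f.py; python3 look.py w20; python3 bar.py w20 2>/dev/null;python3 f.py
```

```text
TCP st [  0.41 -48.94] z 0.0888 Fy 16.28 w 2.99 t 18.3333
TCP st [  0.42 -48.46] z 0.0888 Fy 17.22 w 2.97 t 18.4167
crop origin 60 171
w20 bar y0 89.09 slope -0.022 n 85 | blocks L 27 [-21.3   86.95] bar there 89.55 R 225 [26.28 94.45] bar 88.52
TCP st [  0.4  -48.42] z 0.0888 Fy 16.69 w 3.0 t 18.4667
```

View pics/w20c.png

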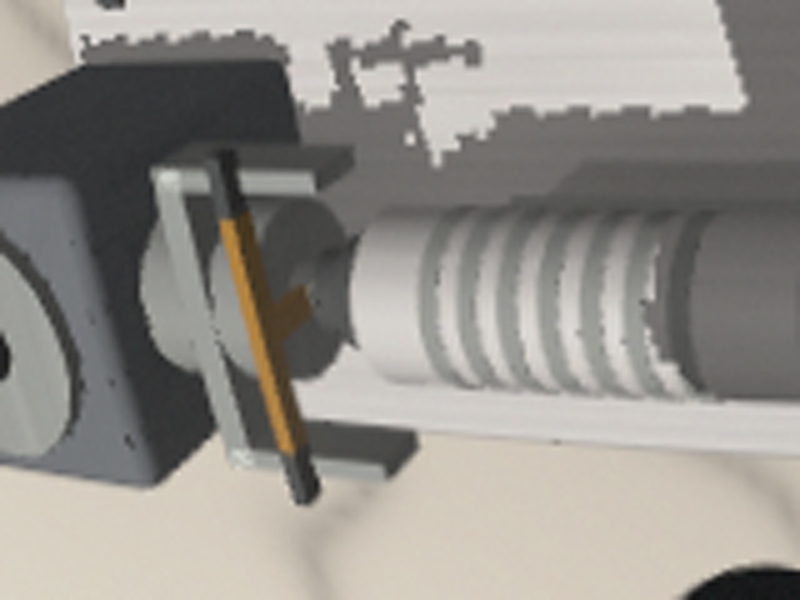

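The bar is level with both blocks. Three checks agree: bar displacement 3.75 mm (≈5.6 N), force rise 5.4 N, and TCP travel 3.8 mm. I'll back the rear pad off the tab by 7 mm (the front pad stays ~9 mm clear), then rise.

```bash
python3 -m creep '[{"grip":3,"dp":[0,0.3,0],"rotation":[0,0,0]},{"grip":3,"dp":[0,0.6,0],"rotation":[0,0,0]},{"grip":3,"dp":[0,0.8,0],"rotation":[0,0,0]},{"grip":3,"dp":[0,0.8,0],"rotation":[0,0,0]}]' ;python3 f.py; python3 look.py w21;python3 bar.py w21 2>/dev/null
```

```text
time: 18.8
tool_pos: [0.4931, -0.0236, 0.0883]
tcp_rot: [-2.113, 0.215, 2.115]
wrist_force: [-0.3, 0.6, 0.3]
width: 0.35
TCP st [ -0.12 -53.03] z 0.0883 Fy -0.48 w 2.98 t 18.8
crop origin 55 171
w21 bar y0 89.13 slope -0.044 n 92 | blocks L 24 [-21.04  87.  ] bar there 90.05 R 232 [26.6  93.76] bar 87.97
```

View pics/w21.png

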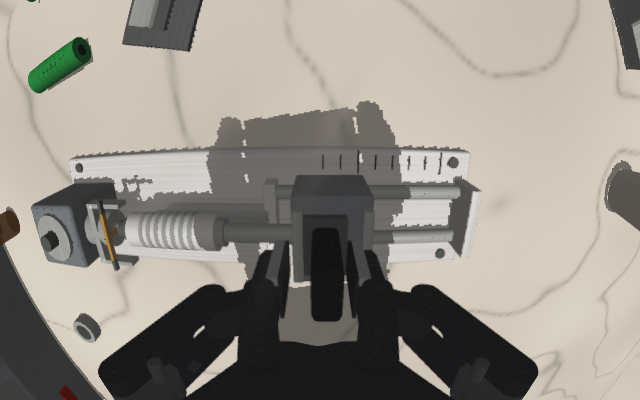

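The pads are clear on both sides of the tab (gap seen at (300,280) and (350,280)), wrist force is ~0, and the bar is unchanged. Now up and away.

```bash
python3 -m creep '[{"grip":3,"dp":[-1,0,0],"rotation":[0,0,0]},{"grip":3,"dp":[-3,0,0],"rotation":[0,0,0]},{"grip":3,"dp":[-6,0,0],"rotation":[0,0,0]},{"grip":3,"dp":[-8,0,0],"rotation":[0,0,0]},{"grip":3,"dp":[-10,0,0],"rotation":[0,0,0]}]' ;python3 -m creep '[{"grip":3,"dp":[0,0,0],"rotation":[0,0,0]},{"grip":3,"dp":[0,0,0],"rotation":[0,0,0]},{"grip":3,"dp":[0,0,0],"rotation":[0,0,0]}]' ;python3 f.py; python3 look.py w22;python3 bar.py w22 2>/dev/null
python3 - <<'E'
from h import *
from workcell import bot
im,d=bot.read_camera('scene');cv2.imwrite('pics/s22.png',im[...,::-1])
im,d=bot.read_camera('top');cv2.imwrite('pics/t22.png',im[...,::-1])
E
```

```text
time: 19.27
tool_pos: [0.4937, -0.0236, 0.1906]
tcp_rot: [-2.115, 0.215, 2.113]
wrist_force: [0.7, -0.4, 0.3]
width: 0.353
time: 19.52
tool_pos: [0.4928, -0.0237, 0.188]
tcp_rot: [-2.113, 0.215, 2.115]
wrist_force: [0.3, -0.1, 0.1]
width: 0.351
TCP st [ -0.37 -53.14] z 0.188 Fy 0.03 w 2.98 t 19.5167
crop origin 107 126
w22 bar y0 88.66 slope 0.018 n 13 | blocks L 7 [-21.05  86.7 ] bar there 88.29 R 62 [ 25.8  103.22] bar 89.12
```

View pics/w22.png

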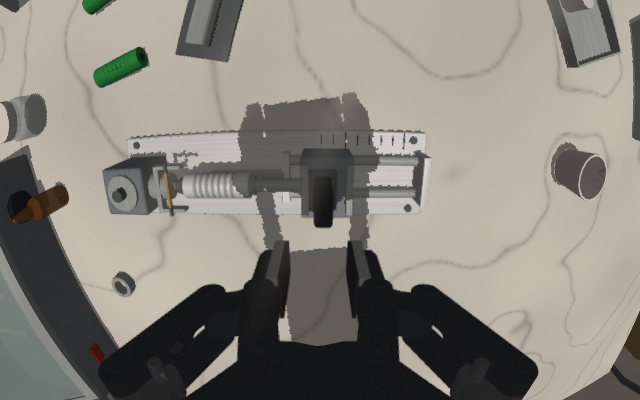

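View pics/w22c.png

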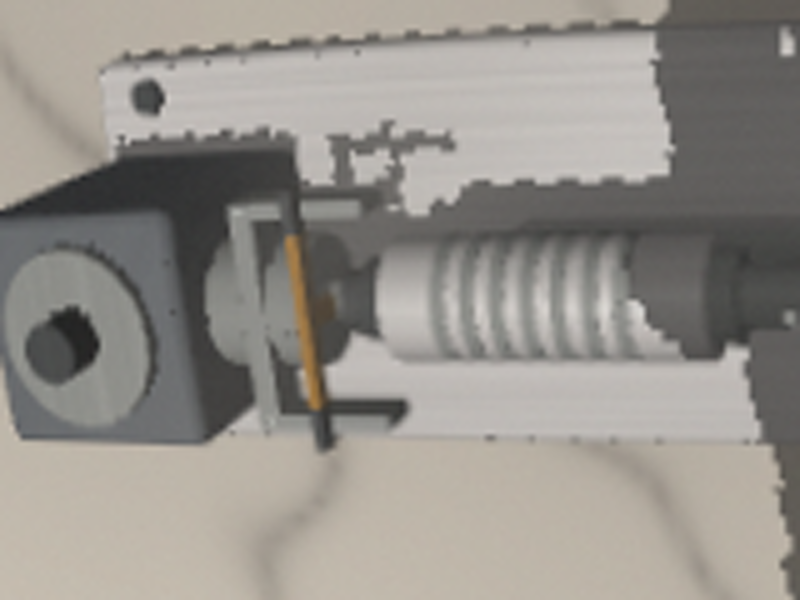

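View pics/s22.png

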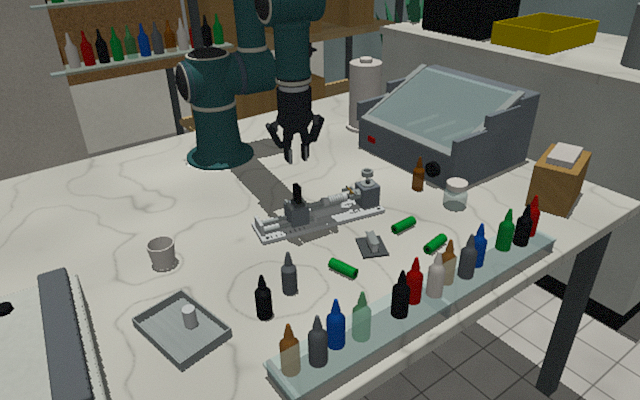

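Run:
```python
from h import *
# tab vs slide block: tab top centre & lugs from w22 depth
c=load('pics/w22.npz');d=c['d'];Rm=R.from_rotvec(c['rvec']).as_matrix()
P=[]
for v in range(100,300):
  for u in range(230,420):
    if d[v,u]<=0: continue
    o,r=ray(c,u,v,True); q=Rm@r; w=o+r*d[v,u]/q[2]; P.append((*inst(w),w[2]*1000))
P=np.array(P)
for a,b,n in [(108,116,'tab top'),(65,71,'lugs'),(57,62,'slide top')]:
    k=P[(P[:,2]>a)&(P[:,2]<b)&(np.abs(P[:,0])<32)&(P[:,1]>-110)&(P[:,1]<-10)]
    print(n,len(k),np.percentile(k[:,1],[1,50,99]).round(1) if len(k) else '',np.histogram(k[:,1],bins=range(-100,-20,3))[0])
```

```text
tab top 713 [-63.7 -57.1 -50. ] [  0   0   0   0   0   0   0   0   0   0   0   0 139 149 189 144  92   0
   0   0   0   0   0   0   0   0]
lugs 1229 [-83.2 -55.3 -39.2] [  0   0   0   0   0  58 174 134   0   0 110  72  29  19  23  19  47 140
 160 184  60   0   0   0   0   0]
slide top 1081 [-82.5 -70.5 -38.4] [  0   0   0   0   0  14  35 105 212 207  80  37  49  38  49  37  49  62
  45  39  23   0   0   0   0   0]
```

The bar is level with both dark blocks (crop (290,215)–(325,440)). The tab (front face y ≈ −50) is against the forward lug (from −49), the gripper is clear, and everything else is in its original place. Handing in.

```bash
python3 -c "
from workcell import bot
print(bot.finish_job())"
```

```text
the job is handed in; nothing more can be done
None
```

I handed the job in at about 19.7 s of the 72 s allowed. The tube stands in the V rest, pressed on the gauge at about 5.5 N.

**What I did**
- I pinched the tab and drew the slide back to its hard stop, where the force jumped from 12 to 24 N at the expected position.
- I then moved the knurled tube from its cradle into the V rest and let go of it.
- With only the rear pad behind the tab, I pushed the slide forward in 1 mm or smaller steps until the gauge was at its mark. I backed off without pulling on the tab and rose clear.

**Last checks**
- **Gauge load:** the bar moved 3.75 mm (about 5.6 N), force rose 5.4 N over the 11.8 N sliding baseline, and travel after contact was about 3.8 mm. The bar looked level with both index blocks, and still did after I let go.
- **Tab play:** the tab's front face is at the forward lug, to within about 1 mm.
- **Gripper:** it was clear and the wrist force was about 0 N.
- **Other things:** in the scene picture everything else looked to be in its place. I judged this by eye and did not measure it.

**What disagreed**
- One force reading, taken just before the last millimetre, was about 2.4 N lower than the bar position implied. The next readings agreed again.
- The tube was first laid about 1.3 mm short of the nominal rest point.
- A wrist-camera estimate taken from farther off gave the bar about 0.5 mm lower, from few pixels, still within tolerance.
- My automatic measurement of the index blocks' position was unreliable, so the level check was by eye.

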